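# Unbolt and load the lamp kit fixture, shut its keeper bar and bolt it again

### The job

Load the kit fixture for carrying away: draw its bolt, swing the keeper bar out of the way and lay every yellow clip-on lamp (button up) and every AA cell that is on the bench flat into a nest of its own shape (one to a nest; spare nests stay empty). Then swing the bar shut over them until it has snapped fully home past its spring catch ball, and after that slide the bolt fully home again into the fork at the bar's end. Leave the carton and the black tape where they are.

Things in the scene. Friction and masses are not known exactly. Their poses are not given: they have to be found in the camera images.
- fixture: kit fixture fixed to the bench: plywood base 90 mm (x) x 374 mm (y), 8 mm thick, from y = +142 to -232 mm. Origin at bench level under the middle of the row of four nests, which stand along its y axis at y = +75, +25, -25, -75 mm, x = 0. Hinge post of the keeper bar at y = +122; barrel of the bolt from y = -164 to -222 (28 mm wide, top 44 mm above the bench)
- keeper_bar (a joint): hinge angle (rad) of the keeper bar, which swings level about a vertical axis. 0 = shut, lying along the fixture's -y direction over the middle of the nests; grows counter-clockwise seen from above, its end going towards the fixture's +x; stop at 1.65. Starts shut; above 1.3 it is clear of them all. Stays where it is left (friction 0.04 N m)
- bar_handle (a point): middle of the bar's handle: an upright black round post 14 mm in diameter, 25 mm high, from 42 to 67 mm above the bench (this point is at 57 mm), on the bar 130 mm from the hinge axis
- bar_hinge (a point): point on the vertical hinge axis of the keeper bar, 37 mm above the bench. The bar is flat steel, 24 mm wide, 10 mm thick (32 to 42 mm above the bench), 276 mm long from this axis to its fork end; shut, it clears seated parts by 3 mm but is stopped by a part that sits up on a rim
- bar_fork (a point): middle of the fork at the bar's end, 265 mm from the hinge axis: a slot 12 mm wide, 22 mm deep, open to the end, which the bolt enters when the bar is shut
- catch_top (a point): top of the steel spring catch ball (24 mm in diameter), 36 mm above the bench. Closing, the bar meets the ball at 0.17 rad and must push it down (about 5 to 10 N at the bar's handle), slides over it, and below 0.03 rad the ball springs up behind the bar, presses it to 0 and holds it there. Opening it takes about as much
- bolt (a joint): slide (m) of the bolt, a steel rod 8 mm thick in a slotted barrel in line with the shut bar: 0 = drawn fully back, 0.030 = fully home in the fork; grows towards the fixture's +y. Starts at 0.018 to 0.030, locking the bar; at 0.010 or less it is clear of the fork. Friction about 1 N; stays where it is left. Pushed forward too soon it keeps the bar from shutting
- bolt_knob (a point): middle of the bolt's knob: an upright black round post 12 mm in diameter that stands out of the barrel from 44 to 72 mm above the bench (this point is at 61 mm); it moves with the bolt
- nest_lamp_1_floor (a point): centre of the pocket floor of a lamp nest, 12 mm above the bench; pocket 53 x 39 mm (fixture's x by y), with a round-topped rim 5 mm high and 5 mm thick. One of four grey plates 64 x 49 mm, 50 mm apart, whose order on the fixture differs from start to start
- nest_lamp_2_floor (a point): centre of the pocket floor of a lamp nest, 12 mm above the bench; pocket 53 x 39 mm (fixture's x by y), with a round-topped rim 5 mm high and 5 mm thick. One of four grey plates 64 x 49 mm, 50 mm apart, whose order on the fixture differs from start to start
- nest_cell_1_floor (a point): centre of the pocket floor of a cell nest, 15 mm above the bench; pocket 54 x 17 mm (fixture's x by y), with a round-topped rim 5 mm high and 5 mm thick. One of four grey plates 64 x 49 mm, 50 mm apart, whose order on the fixture differs from start to start
- nest_cell_2_floor (a point): centre of the pocket floor of a cell nest, 15 mm above the bench; pocket 54 x 17 mm (fixture's x by y), with a round-topped rim 5 mm high and 5 mm thick. One of four grey plates 64 x 49 mm, 50 mm apart, whose order on the fixture differs from start to start
- nest_lamp_1: the first lamp nest plate; axes as the fixture's
- nest_lamp_2: the second lamp nest plate; axes as the fixture's
- nest_cell_1: the first cell nest plate; axes as the fixture's
- nest_cell_2: the second cell nest plate; axes as the fixture's
- lamp_1: yellow plastic clip-on lamp, a flat block 36 mm (its x) x 50 mm (its y) x 17 mm high with a push-button strip on top, about 20 g; origin at the centre of its underside, z up. May be absent (None) from a start
- lamp_2: yellow plastic clip-on lamp, a flat block 36 mm (its x) x 50 mm (its y) x 17 mm high with a push-button strip on top, about 20 g; origin at the centre of its underside, z up. May be absent (None) from a start
- cell_1: dark blue AA cell with a copper-coloured end, lying on the bench, 14 mm (its x) x 51 mm (its y, the length) x 14 mm high, 23 g; it does not roll; origin at the centre of its underside. May be absent (None) from a start
- cell_2: dark blue AA cell with a copper-coloured end, lying on the bench, 14 mm (its x) x 51 mm (its y, the length) x 14 mm high, 23 g; it does not roll; origin at the centre of its underside. May be absent (None) from a start
- cell_1_mid (a point): middle of AA cell 1, 7 mm from every side of it, on its axis
- cell_2_mid (a point): middle of AA cell 2, 7 mm from every side of it, on its axis
- tape_black: bystander: roll of black tape 66 mm wide, 18 mm high (the open bar passes above it); origin under its centre; leave it
- carton: bystander: small cardboard carton 60 x 121 x 61 mm; origin under its centre; leave it
Mind the look-alikes: they are no part of the job. What is shaped like the lamp_1 but green or pink is not meant.

How it is judged:
By the outcome, as a careful person would: the job done as asked, in the order asked, and still so for the second after the job is handed in, with the robot touching nothing.
Of lamp_1, lamp_2, cell_1, cell_2 only 3 to 4 are there at a start; the rules pass over those that are not, and their reading is None.
At some moment in a run one of lamp_1, lamp_2, cell_1, cell_2 may be knocked a few centimetres aside while the robot is not near it.
Once in a run the grip may slacken for a moment while it holds something.
It also fails if it takes over 208 s, if anything falls off the work surface, if the arm or the gripper's body presses on something with over 40 N, if the wrist force passes 120 N, or if a joint passes its speed limit or range.

### The arm

A 7-joint arm with a two-finger parallel gripper is mounted at the origin on a cart in front of the work surface, level with it; the furniture and walls round the work are solid. World frame = base frame: x ahead of the robot, y to its left, z up, the work surface at z = 0. Lengths are in mm, angles in rad, forces in N, time in s.
With the tool pointing down it reaches from about 425 to 875 mm from the base axis. Payload 4.7 kg.
Tool frame: the origin (TCP) lies at the very end of the fingers, on their centre line; the grasp point (between the pads) lies 19 mm behind it (bot.tcp_to_grasp is the distance from the TCP to the grasp point, in mm); z points along the fingers, y is the line along which they close (so a half turn about z gives the same grasp; the last joint's range is limited). The gripper opens to 87 mm and grips with 3 to 60 N. Pads are 19 mm wide; open, the fingers measure 117 mm over their backs; the gripper's body (75 mm by 190 mm) begins 51 mm behind the grasp point.
Start: joints at [-1.313, 0.321, -0.07, 1.45, 0.023, 1.371, -0.057], TCP at [156.932, 630.792, 222.587] pointing down, gripper open.
Joint ranges: [-2.86, 2.86], [-0.3, 2.09], [-1.38, 1.24], [0.06, 2.45], [-1.56, 4.7], [0.09, 2.05], [-2.69, 2.69]. Speed limits (rad/s): [2.57, 2.57, 3.14, 3.14, 3.14, 3.14, 3.14].

### API

Orientations are given as a rotation vector (axis times angle).
In Python, from station import telemetry, eyes, bot gives the robot as it stands.
- The arm moves only by the tool jog_arm, never from a script. Its argument "targets" is a list of rows, each a list of 3 entries, a list of its own where there are three numbers: the turn, a rotation vector about the tool's x, y, z in degrees, then the shift along the tool's x, y, z in cm, then the finger opening in cm, from 0 to 8.7. A call has 1 to 12 rows; each row is the pose to reach, as a shift and turn from the pose commanded when the call began, along the tool's axes at that moment; what a row does not reach only later rows make up. A row lasts 1/8 s, in which the tool goes at most 62.5 mm and 10.7 degrees, less where a joint would pass 70% of its speed; a pose out of reach is approached as far as the arm can. A call with a gripper value outside its range is refused whole. The fingers move at their own pace and stop on an object; "squeeze" is the grip in N (left out, the last holds). Time passes only in rows, so rows that repeat a pose let the fingers close. It gives the time, the measured TCP pose, the force, the opening and the grip force at its end, in the units of the state.
- telemetry.sense(): the state, without advancing time (a new reading comes with each control period).
- eyes.snapshot(name): name is "scene" or "side" or "wrist"; returns the picture (420x560x3 uint8, red, green, blue); there is no depth.
- eyes.calibration(name): a dict with "vertical_fov" (degrees; the focal length in pixels is half the picture's height over the tangent of half this angle, whatever the lens; pixels are square), "cx", "cy" (the principal point, pixels), "view" (4x4, takes a point from world to camera coordinates). Camera axes: x right, y down, z forward; pixel columns grow to the right and rows downward; lengths in mm; the calibration is good to about 2 mm. A picture is of the moment at which its call begins: read the wrist's pose just before it. calibration takes no time and is no camera call; for the wrist camera it gives the pose at the moment of the call.
- bot.finish_job(): hands the job in; it is judged then, once.
The state is a dict: "t": time; "joints": joint angles; "qd": joint speeds; "joint_torque": joint torques, N m; "tcp_pos": TCP position; "eef_rot": TCP orientation; "wrist_force": force on the tool from outside, world axes, zero at the start; "moment": the same for the moment, N m; "width": finger opening in mm; "finger_force": force on a finger pad.
Only numpy, scipy, OpenCV 4.12 (cv2) and the standard library are available. Lean on these libraries where they do the work, as an engineer would, in place of code of your own. Each camera call takes 0.05 s, during which the arm holds its last target. There are 200 camera calls.

## Working session

There is one attempt and no reset: what is moved stays moved. The work goes in short steps, Python scripts to look and compute and a tool call to move; the robot and the scene stay as the last step left them, time stands still between calls to the robot, and variables do not carry over. Pictures are saved under pics/ and viewed, at most 14 in all, crops included, and the job is handed in when it is done.

Besides the shell and the picture viewer there is one more tool, called after "Emit:" in YAML: its name, and indented under it one key for each argument. jog_arm: Moves the arm, as the interface text tells. Its arguments: {"type":"object","properties":{"targets":{"type":"array"},"squeeze":{"type":"number"}},"required":["targets"]}

```bash
ls; mkdir -p pics; python3 - <<'E'
from station import telemetry, eyes, bot
import cv2
s=telemetry.sense();print(s)
for n in("scene","side"):
    im=eyes.snapshot(n);cv2.imwrite(f"pics/{n}0.png",cv2.resize(im[:,:,::-1],(800,600),interpolation=cv2.INTER_CUBIC))
    c=eyes.calibration(n);print(n,c)
im=eyes.snapshot("wrist");cv2.imwrite("pics/w0.png",im[:,:,::-1]);print(eyes.calibration("wrist"))
E
```

```text
pics
{'t': 0.0, 'joints': array([-1.31292196,  0.32182613, -0.07009172,  1.4517402 ,  0.02259992,
        1.37076479, -0.05686108]), 'qd': array([ 0.00060246, -0.00137686,  0.00085245,  0.00025101,  0.00018029,
       -0.00184739,  0.00142611]), 'joint_torque': array([-3.52912475e-04, -4.91286314e+01, -4.04089121e-01, -3.12530923e+01,
       -6.38570962e-02,  4.39431961e-02,  1.77904080e-04]), 'tcp_pos': array([156.79469305, 630.21396533, 221.42679773]), 'eef_rot': array([-3.81834332e-01, -3.11815947e+00,  3.05705975e-03]), 'wrist_force': array([ 0.8480955 , -0.5358193 ,  0.21347584]), 'moment': array([-0.02837617, -0.03999498,  0.04085304]), 'finger_force': 0.0, 'width': 86.91541301383873}
scene {'vertical_fov': 55.59590521576648, 'cx': 284.00912337213435, 'cy': 210.62076962972327, 'view': array([[-5.90982077e-01, -8.06678937e-01, -3.04586034e-03,
         2.88129912e+02],
       [-6.65912695e-01,  4.89979281e-01, -5.62566073e-01,
         4.32607004e+02],
       [ 4.55302610e-01, -3.30438189e-01, -8.26746718e-01,
         8.08765071e+02],
       [ 0.00000000e+00,  0.00000000e+00,  
[... 223 characters left out ...]
e+02],
       [ 6.95059960e-01,  2.29157308e-01, -6.81453286e-01,
        -3.23744103e+02],
       [-6.44044786e-01, -2.22795255e-01, -7.31825518e-01,
         2.15724247e+03],
       [ 0.00000000e+00,  0.00000000e+00,  0.00000000e+00,
         1.00000000e+00]])}
{'vertical_fov': 64.42271197461253, 'cx': 277.5548041402058, 'cy': 206.13354841322263, 'view': array([[ 2.42096968e-01,  9.70249712e-01, -2.13393475e-03,
        -6.48602196e+02],
       [ 9.40439951e-01, -2.34116685e-01,  2.46499647e-01,
        -3.03660261e+01],
       [ 2.38666622e-01, -6.16836546e-02, -9.69140532e-01,
         3.89484085e+02],
       [ 0.00000000e+00,  0.00000000e+00,  0.00000000e+00,
         1.00000000e+00]])}
```

View pics/scene0.png

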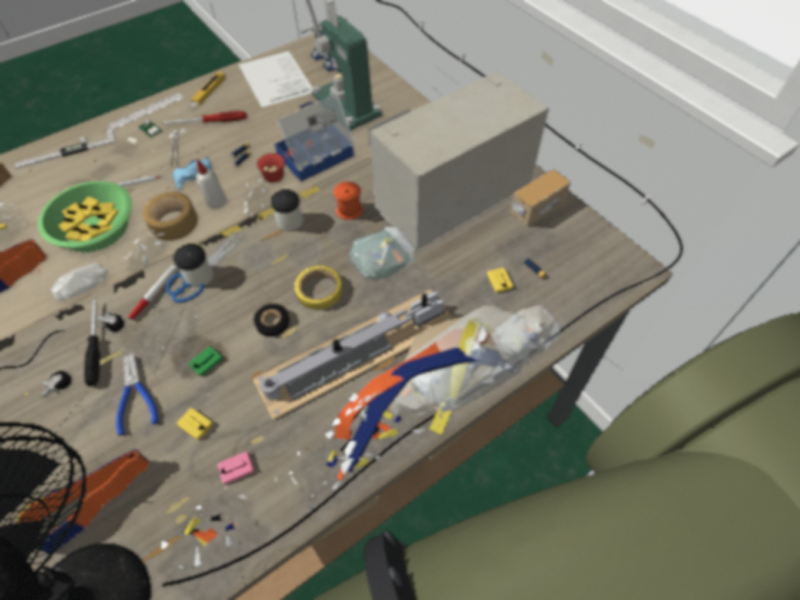

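View pics/side0.png

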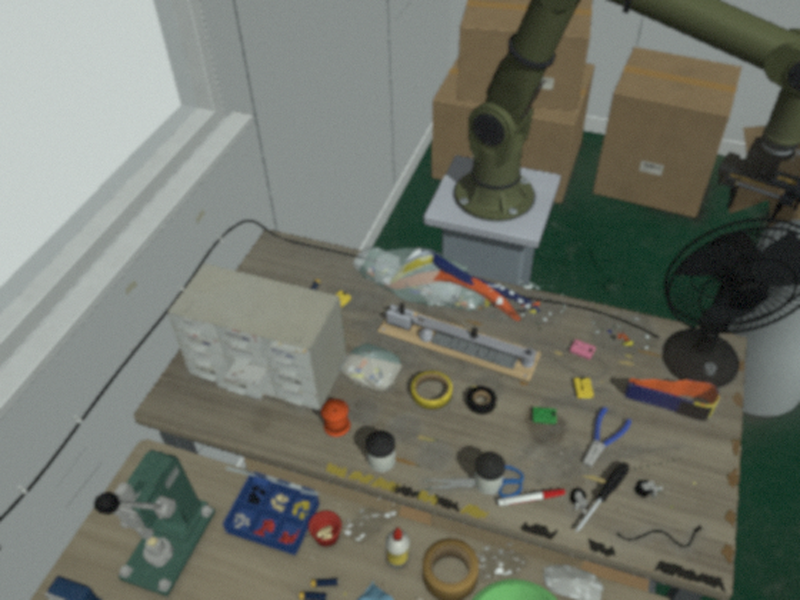

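The scene shows the shut fixture: hinge about (268,385), handle (337,345), knob (424,299). The yellow lamps are at (195,424) and (500,280), and an AA cell is at (537,268). Look-alikes are the green block (206,361), the pink one (236,467), the yellow scraps (440,420) and (190,525), and dark bits on the far table (240,155).

```bash
cat > h.py <<'E'
import numpy as np, cv2
from station import telemetry, eyes, bot
from scipy.spatial.transform import Rotation as R
def pw(c,u,v,z):
    "pixel (native) -> world at height z"
    f=210/np.tan(np.radians(c["vertical_fov"]/2)); V=c["view"]; Rm=V[:3,:3]
    o=-Rm.T@V[:3,3]; d=Rm.T@np.array([(u-c["cx"])/f,(v-c["cy"])/f,1])
    return o+d*(z-o[2])/d[2]
def wp(c,p):
    f=210/np.tan(np.radians(c["vertical_fov"]/2)); q=c["view"][:3,:3]@np.array(p)+c["view"][:3,3]
    return f*q[0]/q[2]+c["cx"], f*q[1]/q[2]+c["cy"]
def crop(im,u0,v0,u1,v1,name,k=5):
    cv2.imwrite("pics/"+name,cv2.resize(np.ascontiguousarray(im[v0:v1,u0:u1,::-1]),None,fx=k,fy=k,interpolation=cv2.INTER_CUBIC))
def rel(s,p,down_yaw=None):
    "tool-axes shift in cm from current pose to world p; optional turn (deg rotvec, tool axes) to tool-down with tool-y axis at world yaw (deg)"
    T=R.from_rotvec(s["eef_rot"]); d=T.inv().apply(np.array(p)-s["tcp_pos"])/10
    out=np.round(d,2)
    if down_yaw is None: return out
    best=None
    for a in (down_yaw,down_yaw+180):
        y=np.array([np.cos(np.radians(a)),np.sin(np.radians(a)),0]); z=np.array([0,0,-1.]); x=np.cross(y,z)
        r=(T.inv()*R.from_matrix(np.c_[x,y,z])).as_rotvec(degrees=True)
        if best is None or np.linalg.norm(r)<np.linalg.norm(best): best=r
    return out,np.round(best,1)
E
python3 - <<'E'
from h import *
s=eyes.calibration("scene");d=eyes.calibration("side");k=1/1.42857
for n,a,z in [("hinge",(268,385),42),("handle",(337,343),67),("knob",(424,296),72),("lampA",(195,424),10),("lampB",(500,280),10),("cell",(537,268),7),("far",(240,155),7),("tape",(271,320),10),("green",(206,361),8),("carton",(540,200),30),("baseL",(275,417),8),("baseR",(447,315),8),("yel",(440,420),5),("yel2",(190,525),5)]:
    print(n,np.round(pw(s,a[0]*k,a[1]*k,z)))
for n,a,z in [("handle",(475,331),67),("lampA",(583,388),10),("lampB",(343,298),10),("cell",(314,285),7),("tape",(481,400),10),("far",(318,582),7)]:
    print(n,np.round(pw(d,a[0]*k,a[1]*k,z)))
im=eyes.snapshot("scene"); crop(im,180,195,400,300,"sc1.png",3.6)
E
```

```text
hinge [569. 228.  42.]
handle [555.  96.  67.]
knob [542. -81.  72.]
lampA [595. 359.  10.]
lampB [ 518. -252.   10.]
cell [ 497. -333.    7.]
far [1151.   -6.    7.]
tape [702. 156.  10.]
green [696. 292.   8.]
carton [ 617. -450.   30.]
baseL [528. 244.   8.]
baseR [ 516. -118.    8.]
yel [360.  22.   5.]
yel2 [452. 434.   5.]
handle [570. 100.  67.]
lampA [607. 359.  10.]
lampB [ 518. -245.   10.]
cell [ 497. -332.    7.]
tape [708. 155.  10.]
far [1191.  -18.    7.]
```

View pics/sc1.png

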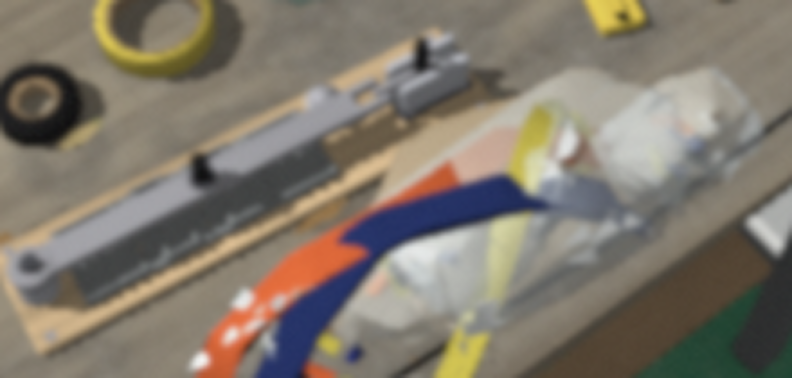

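```bash
python3 - <<'E'
from h import *
s=eyes.calibration("scene");d=eyes.calibration("side");k=.7
print("fanbase",pw(s,100*k,580*k,10),pw(d,698*k,355*k,10))
for z in(50,100,150,200,250,300): print(z,pw(s,20*k,515*k,z),pw(d,740*k,288*k,z), "top",pw(d,755*k,222*k,z))
S=telemetry.sense()
print(rel(S,(480,330,400),-5), rel(S,(540,-60,300),-5), R.from_rotvec(S["eef_rot"]).as_matrix())
E
```

```text
fanbase [456.01550005 569.21360027  10.        ] [431.75349475 589.6058011   10.        ]
50 [594.14184463 621.35992164  50.        ] [225.30207591 660.22850073  50.        ] top [-36.25359338 685.81485214  50.        ]
100 [564.93674842 602.02648312 100.        ] [281.01802676 648.23929527 100.        ] top [ 29.44761658 672.84885138 100.        ]
150 [535.7316522  582.69304459 150.        ] [336.73397761 636.25008981 150.        ] top [ 95.14882653 659.88285062 150.        ]
200 [506.52655599 563.35960606 200.        ] [392.44992845 624.26088435 200.        ] top [160.85003648 646.91684986 200.        ]
250 [477.32145977 544.02616754 250.        ] [448.1658793  612.27167889 250.        ] top [226.55124644 633.9508491  250.        ]
300 [448.11636356 524.69272901 300.        ] [503.88183015 600.28247343 300.        ] top [292.25245639 620.98484834 300.        ]
(array([-38.61, -21.38, -17.79]), array([-0.1,  0.1, 81. ])) (array([-53.85, -57.76,  -7.74]), array([-0.1,  0.1, 81. ])) [[-9.70434730e-01  2.41363611e-01 -2.05598387e-04]
 [ 2.41363685e-01  9.70434031e-01 -1.16760639e-03]
 [-8.22980240e-05 -1.18270978e-03 -9.99999297e-01]]
```

View pics/w0.png

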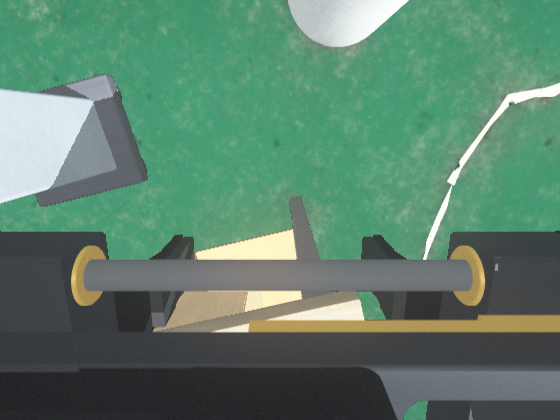

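Emit:
jog_arm:
  targets:
    - [[0, 0, 0], [-4, -5, -4], 8.7]
    - [[0, 0, 0], [-9, -11, -7.8], 8.7]
    - [[0, 0, 10], [-13.8, -17.2, -7.8], 8.7]
    - [[0, 0, 20], [-18, -21, -7.8], 8.7]
    - [[0, 0, 30], [-23, -25, -7.8], 8.7]
    - [[0, 0, 40], [-29, -29, -7.8], 8.7]
    - [[0, 0, 50], [-35, -33.5, -7.8], 8.7]
    - [[0, 0, 60], [-40, -39, -7.8], 8.7]
    - [[0, 0, 70], [-45, -45, -7.8], 8.7]
    - [[0, 0, 80], [-50, -51, -7.8], 8.7]
    - [[0, 0, 81], [-53.8, -57.8, -7.8], 8.7]
    - [[0, 0, 81], [-53.8, -57.8, -7.8], 8.7]

```text
t: 1.7
tcp_pos: [516.6, -5.8, 300.6]
eef_rot: [2.316, 2.123, 0.001]
wrist_force: [1.1, 1.2, 0.1]
width: 87.3
finger_force: 0.0
```

```bash
python3 - <<'E'
from h import *
im=eyes.snapshot("wrist");c=eyes.calibration("wrist");np.save("c1.npy",c,allow_pickle=True)
print(telemetry.sense()["tcp_pos"],-c["view"][:3,:3].T@c["view"][:3,3])
crop(im,0,0,560,420,"w1.png",1.4)
im=eyes.snapshot("scene"); crop(im,0,0,560,420,"s2.png",1.4)
E
```

```text
[518.44242603 -16.43090771 300.90843124] [525.40375962  50.75865956 462.4049783 ]
```

View pics/w1.png

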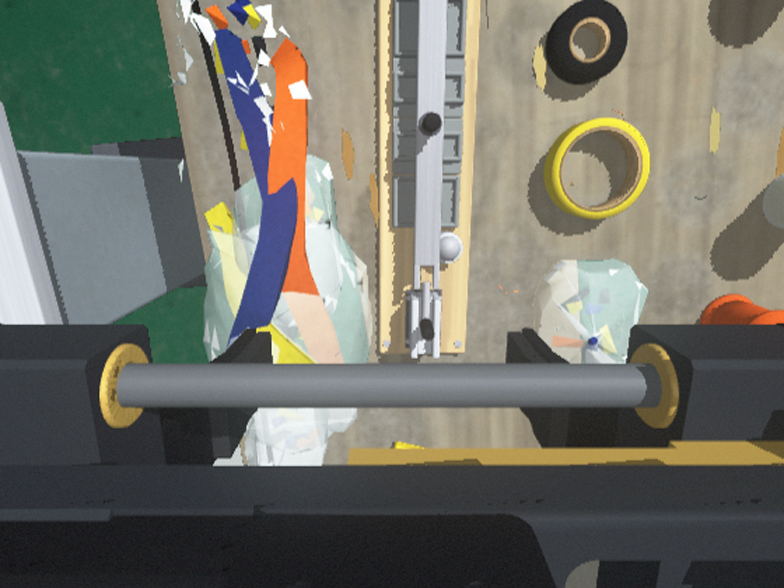

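The wrist view gives knob top (427,325), handle top (430,122), catch ball (450,247), and the nests in a row between them.

```bash
python3 - <<'E'
from h import *
c=np.load("c1.npy",allow_pickle=True).item();k=1/1.4
for n,a,z in [("knob",(427,322),72),("handle",(430,119),67),("ball",(450,244),34),("baseBR",(463,353),8),("baseBL",(378,353),8),("fork end",(428,268),42),("baseL",(381,10),8),("baseR",(478,10),8),("barrel end",(425,352),44)]:
    print(n,np.round(pw(c,a[0]*k,a[1]*k,z),1))
S=telemetry.sense();print(S["tcp_pos"])
E
```

```text
knob [547.2 -84.6  72. ]
handle [563.3  84.   67. ]
ball [576.5 -24.   34. ]
baseBR [ 585.6 -144.6    8. ]
baseBL [ 497.2 -135.6    8. ]
fork end [553.9 -42.9  42. ]
baseL [533.4 182.5   8. ]
baseR [617.5 174.2   8. ]
barrel end [ 544.5 -124.4   44. ]
[517.23816367 -12.73120469 300.8234204 ]
```

```bash
cat >> h.py <<'E'
def blob(im,c,p,z,cond,r=14):
    "centroid of pixels meeting cond near projection of world p -> world at z"
    u,v=wp(c,p); u0,v0=int(u)-r,int(v)-r; u0=max(u0,0);v0=max(v0,0)
    w=im[v0:v0+2*r,u0:u0+2*r].astype(int); m=cond(w).astype(np.uint8)
    n,l,st,ce=cv2.connectedComponentsWithStats(m)
    i=1+np.argmax(st[1:,4]); 
    return pw(c,u0+ce[i][0],v0+ce[i][1],z),st[i]
dark=lambda w:w.max(2)<60
E
python3 - <<'E'
from h import *
im=eyes.snapshot("wrist")
im=eyes.snapshot("wrist");c=eyes.calibration("wrist");S=telemetry.sense();print(S["tcp_pos"],S["qd"].max())
for n,p,z in [("knob",(547,-80,66),66),("handle",(563,84,62),62)]:
    q,st=blob(im,c,p,z,dark); print(n,np.round(q,1),st,wp(c,p))
k=wp(c,(545,-100,50)); crop(im,250,60,350,270,"w2.png",2.8)
print(rel(S,(547,-82,90),-5.5))
E
```

```text
[516.10455464  -5.11327706 300.3837329 ] 0.008957513135876123Traceback (most recent call last):
  File "<stdin>", line 5, in <module>
  File "h.py", line 30, in blob
    i=1+np.argmax(st[1:,4]);
        ~~~~~~~~~^^^^^^^^^^
    return _wrapfunc(a, 'argmax', axis=axis, out=out, **kwds)
    return bound(*args, **kwds)
ValueError: attempt to get argmax of an empty sequence
```

```bash
python3 - <<'E'
from h import *
c=eyes.calibration("wrist");S=telemetry.sense();im=eyes.snapshot("wrist")
print(S["tcp_pos"],np.abs(S["qd"]).max())
print([np.round(wp(c,p)) for p in((547,-82,66),(563,84,62))])
crop(im,250,60,350,270,"w2.png",2.8)
print(rel(S,(547,-82,90),-5.5))
E
```

```text
[516.10455464  -5.11327706 300.3837329 ] 0.05325266432413729
[array([307., 236.]), array([311.,  97.])]
(array([-7.39,  3.78, 21.03]), array([-0. , -0. ,  0.3]))
```

View pics/w2.png

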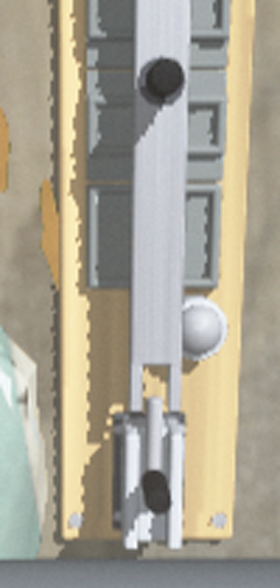

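The crop shows the knob top at (306,231), the handle top at (307.5,87.5), the ball at (322,176) and the base corners at (333,253) and (272,252).

```bash
python3 - <<'E'
from h import *
c=eyes.calibration("wrist");S=telemetry.sense()
for n,u,v,z in [("knob",306,230.7,72),("handle",307.5,87,67),("ball",322.5,176,34),("BR",332.9,252.9,8),("BL",272.2,251.8,8),("forkend",306,190,42)]:
    print(n,np.round(pw(c,u,v,z),1))
E
```

```text
knob [545.7 -70.2  72. ]
handle [558.9  97.1  67. ]
ball [574.1 -10.6  34. ]
BR [ 586.2 -129.4    8. ]
BL [ 498.2 -120.     8. ]
forkend [551.1 -25.6  42. ]
```

Emit:
jog_arm:
  targets:
    - [[0, 0, 0], [-3, 1.8, 5], 5]
    - [[0, 0, 0], [-6.2, 3.5, 10], 5]
    - [[0, 0, 0], [-6.2, 3.5, 15], 5]
    - [[0, 0, 0], [-6.2, 3.5, 19], 5]
    - [[0, 0, 0], [-6.2, 3.5, 22], 5]
    - [[0, 0, 0], [-6.2, 3.5, 22], 5]
    - [[0, 0, 0], [-6.2, 3.5, 22], 5]
    - [[0, 0, 0], [-6.2, 3.5, 22], 5]

```text
t: 2.95
tcp_pos: [547.0, -68.2, 82.2]
eef_rot: [2.314, 2.123, 0.004]
wrist_force: [0.7, 0.2, -0.1]
width: 49.9
finger_force: 0.0
```

```bash
python3 - <<'E'
from h import *
c=eyes.calibration("wrist");S=telemetry.sense();im=eyes.snapshot("wrist")
print(S["tcp_pos"],np.abs(S["qd"]).max(),wp(c,S["tcp_pos"]),wp(c,(545.7,-70.2,72)),wp(c,(558.9,97.1,67)))
print(rel(S,(545.7,-70.2,48),-4.6))
crop(im,120,60,460,420,"w3.png",1.6)
E
```

```text
[546.95291808 -68.24109649  82.22784211] 0.003372840131266922 (np.float64(276.0508148549331), np.float64(253.28209104269672)) (np.float64(274.1351960980676), np.float64(249.65681933348668)) (np.float64(270.27824163780264), np.float64(-110.5821483249581))
(array([-0.21, -0.12,  3.42]), array([ 0.2, -0.1, -0.3]))
```

View pics/w3.png

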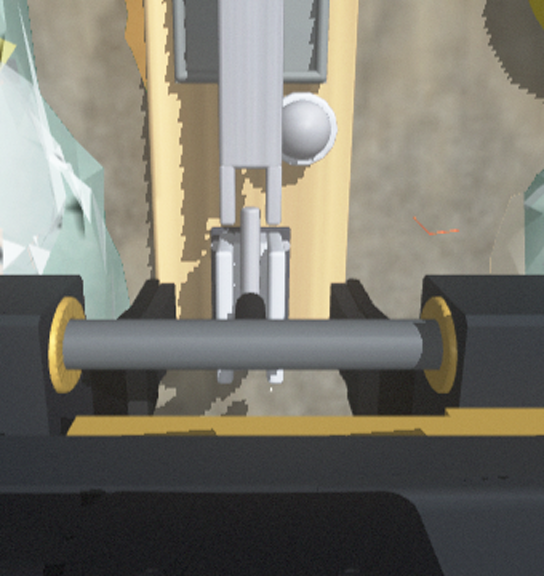

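Emit:
jog_arm:
  targets:
    - [[0, 0, 0], [-0.2, -0.1, 2], 5]
    - [[0, 0, 0], [-0.2, -0.1, 3.4], 5]
    - [[0, 0, 0], [-0.2, -0.1, 3.4], 5]
    - [[0, 0, 0], [-0.2, -0.1, 3.4], 0.5]
    - [[0, 0, 0], [-0.2, -0.1, 3.4], 0.5]
    - [[0, 0, 0], [-0.2, -0.1, 3.4], 0.5]
    - [[0, 0, 0], [-0.6, -0.1, 3.4], 0.5]
    - [[0, 0, 0], [-1.0, -0.1, 3.4], 0.5]
    - [[0, 0, 0], [-1.4, -0.1, 3.4], 0.5]
    - [[0, 0, 0], [-1.7, -0.1, 3.4], 0.5]
    - [[0, 0, 0], [-1.7, -0.1, 3.4], 0.5]
  squeeze: 12

```text
t: 4.38
tcp_pos: [544.4, -86.3, 46.8]
eef_rot: [2.314, 2.121, 0.002]
wrist_force: [5.6, 0.1, -3.2]
width: 11.7
finger_force: 12.0
```

Emit:
jog_arm:
  targets:
    - [[0, 0, 0], [-0.2, 0, 0], 0.5]
    - [[0, 0, 0], [-0.4, 0, 0], 0.5]
    - [[0, 0, 0], [-0.4, 0, 0], 0.5]

```text
t: 4.75
tcp_pos: [544.1, -90.0, 46.9]
eef_rot: [2.314, 2.121, 0.003]
wrist_force: [6.0, -0.4, -2.6]
width: 11.2
finger_force: 12.0
```

Emit:
jog_arm:
  targets:
    - [[0, 0, 0], [0, 0, 0], 5]
    - [[0, 0, 0], [0, 0, 0], 5]
    - [[0, 0, 0], [0, 0, -4], 5]
    - [[0, 0, 0], [-3, 0, -8], 5]
    - [[0, 0, 0], [-3, 0, -8], 5]
    - [[0, 0, 0], [-3, 0, -8], 5]
    - [[0, 0, 0], [-3, 0, -8], 5]

```text
t: 5.62
tcp_pos: [539.2, -118.4, 125.1]
eef_rot: [-2.313, -2.123, 0.003]
wrist_force: [0.6, 0.6, 0.1]
width: 49.8
finger_force: 0.0
```

```bash
python3 - <<'E'
from h import *
c=eyes.calibration("wrist");S=telemetry.sense();im=eyes.snapshot("wrist")
print(S["tcp_pos"],np.abs(S["qd"]).max())
crop(im,180,60,380,270,"w4.png",2.5)
E
```

```text
[ 539.20831621 -118.35698236  125.10772068] 0.004106509578242994
```

View pics/w4.png

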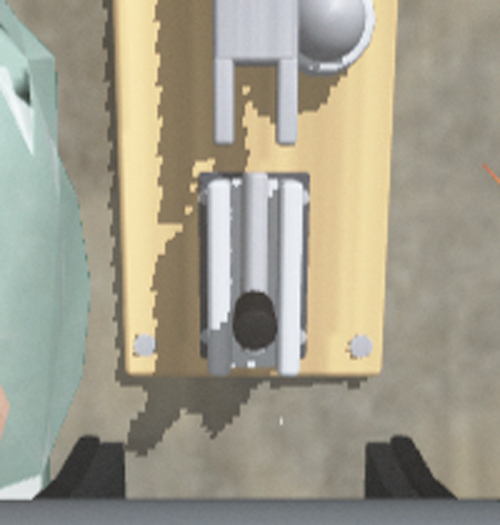

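Bolt tip is well clear of the fork (tip at y=175 against fork end at 143). Next I go to the bar handle and swing it open.

Emit:
jog_arm:
  targets:
    - [[0, 0, 0], [5, 0.1, 0], 5]
    - [[0, 0, 0], [10, 0.1, 0], 5]
    - [[0, 0, 0], [15, 0.1, 0], 5]
    - [[0, 0, 0], [20, 0.1, 0], 5]
    - [[0, 0, 0], [21.6, 0.1, 0], 5]
    - [[0, 0, 0], [21.6, 0.1, 4], 5]
    - [[0, 0, 0], [21.6, 0.1, 7.8], 5]
    - [[0, 0, 0], [21.6, 0.1, 7.8], 5]
    - [[0, 0, 0], [21.6, 0.1, 7.8], 0.5]
    - [[0, 0, 0], [21.6, 0.1, 7.8], 0.5]
    - [[0, 0, 0], [21.6, 0.1, 7.8], 0.5]
    - [[0, 0, 0], [21.6, 0.1, 7.8], 0.5]
  squeeze: 15

```text
t: 7.18
tcp_pos: [560.4, 95.8, 49.2]
eef_rot: [2.315, 2.123, 0.002]
wrist_force: [0.6, -0.0, 0.1]
width: 18.1
finger_force: 0.0
```

Emit:
jog_arm:
  targets:
    - [[0, 0, 0], [0, 0, 0.1], 0.5]
    - [[0, 0, 0], [0, 0, 0.1], 0.5]
    - [[0, 0, 0], [0.1, 1.3, 0.1], 0.5]
    - [[0, 0, 0], [0.3, 2.6, 0.1], 0.5]
    - [[0, 0, 0], [0.6, 3.8, 0.1], 0.5]
    - [[0, 0, 0], [1.3, 5.6, 0.1], 0.5]
    - [[0, 0, 0], [2.3, 7.3, 0.1], 0.5]
    - [[0, 0, 0], [3.5, 8.9, 0.1], 0.5]
    - [[0, 0, 0], [4.9, 10.2, 0.1], 0.5]
    - [[0, 0, 0], [6.5, 11.3, 0.1], 0.5]
    - [[0, 0, 0], [6.5, 11.3, 0.1], 0.5]

```text
t: 8.55
tcp_pos: [680.6, 152.3, 48.2]
eef_rot: [2.312, 2.124, 0.005]
wrist_force: [2.0, -0.1, 5.0]
width: 13.2
finger_force: 15.0
```

Emit:
jog_arm:
  targets:
    - [[0, 0, 0], [1.8, 0.8, 0], 0.5]
    - [[0, 0, 0], [3.6, 1.4, 0], 0.5]
    - [[0, 0, 0], [5.5, 1.7, 0], 0.5]
    - [[0, 0, 0], [6.2, 1.7, 0], 0.5]
    - [[0, 0, 0], [6.2, 1.7, 0], 0.5]
    - [[0, 0, 0], [6.2, 1.7, 0], 4]
    - [[0, 0, 0], [6.2, 1.7, 0], 4]
    - [[0, 0, 0], [6.2, 1.7, 0], 5]
    - [[0, 0, 0], [6.2, 1.7, -6], 5]
    - [[0, 0, 0], [6.2, 1.7, -12], 5]

```text
t: 9.8
tcp_pos: [699.3, 210.7, 167.5]
eef_rot: [-2.315, -2.122, 0.004]
wrist_force: [1.3, 0.5, 0.2]
width: 48.3
finger_force: 0.0
```

```bash
python3 - <<'E'
from h import *
s=eyes.calibration("scene");S=telemetry.sense();k=.7
for a in((415,243),(383,200),(540,165)): print(pw(s,a[0]*k,a[1]*k,0))
print(S["joints"],S["tcp_pos"])
print(rel(S,(540,150,300),-5),rel(S,(530,-250,300),-5))
E
```

```text
[ 699.15457038 -178.99025513    0.        ]
[ 839.84858025 -195.92237968    0.        ]
[ 715.56148839 -552.29828673    0.        ]
[-0.67237879  0.55914022  0.52040465  1.30305813 -0.27333476  1.35252425
 -0.24545921] [699.31523594 210.72101589 167.50971848]
(array([ -7.45, -15.38, -13.2 ]), array([-0.2,  0.1,  0. ])) (array([-47.38, -12.91, -13.16]), array([-0.2,  0.1,  0. ]))
```

Emit:
jog_arm:
  targets:
    - [[0, 0, 0], [-2, -4, -4], 8.7]
    - [[0, 0, 0], [-4, -9, -8], 8.7]
    - [[0, 0, 0], [-8, -13, -12], 8.7]
    - [[0, 0, 0], [-13, -15, -13], 8.7]
    - [[0, 0, 0], [-18, -14, -13], 8.7]
    - [[0, 0, 0], [-24, -13, -13], 8.7]
    - [[0, 0, 0], [-30, -13, -13], 8.7]
    - [[0, 0, 0], [-36, -13, -13], 8.7]
    - [[0, 0, 0], [-42, -13, -13], 8.7]
    - [[0, 0, 0], [-47, -13, -13], 8.7]
    - [[0, 0, 0], [-47, -13, -13], 8.7]
    - [[0, 0, 0], [-47, -13, -13], 8.7]

```text
t: 11.3
tcp_pos: [530.2, -245.2, 297.1]
eef_rot: [-2.314, -2.122, -0.001]
wrist_force: [0.2, 0.3, 0.0]
width: 87.0
finger_force: 0.0
```

```bash
python3 - <<'E'
from h import *
eyes.snapshot("side");
for i in range(4): eyes.snapshot("side")
c=eyes.calibration("wrist");S=telemetry.sense();im=eyes.snapshot("wrist")
np.save("c5.npy",[c],allow_pickle=True); cv2.imwrite("pics/raw5.png",im[:,:,::-1])
print(S["tcp_pos"],np.abs(S["qd"]).max())
crop(im,0,0,560,420,"w5.png",1.4)
E
```

```text
[ 530.75719427 -244.48900341  297.44293468] 0.0070187848962055144
```

View pics/w5.png

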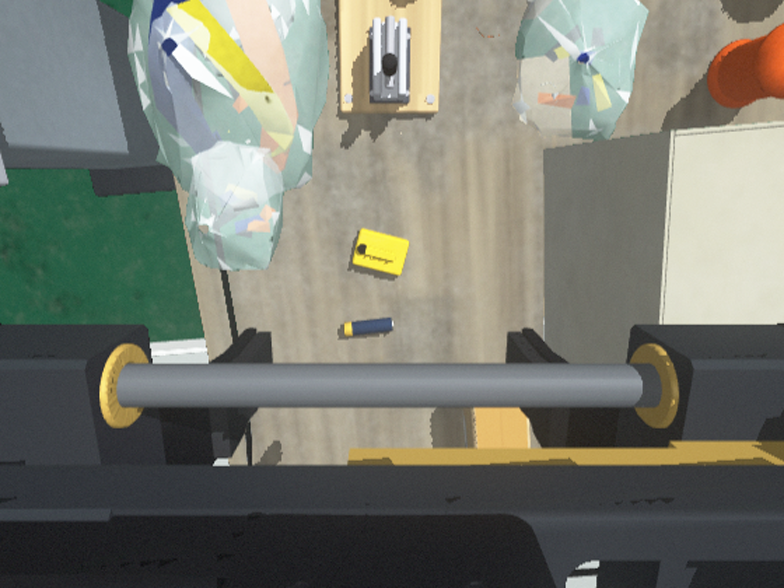

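Lamp B is at (380,252) with its long axis about 10° off the image x axis. The cell lies from (342,329) to (394,323). Both are measured in the raw image.

```bash
cat >> h.py <<'E'
def quad(im,c,mask,z,roi):
    "largest mask blob in roi -> world centre at z, world (len,wid), world yaw of long side (deg)"
    u0,v0,u1,v1=roi; m=np.zeros(im.shape[:2],np.uint8); m[v0:v1,u0:u1]=mask[v0:v1,u0:u1]
    m=cv2.morphologyEx(m,cv2.MORPH_CLOSE,np.ones((5,5),np.uint8))
    n,l,st,ce=cv2.connectedComponentsWithStats(m); i=1+np.argmax(st[1:,4])
    cn=cv2.findContours((l==i).astype(np.uint8),cv2.RETR_EXTERNAL,cv2.CHAIN_APPROX_NONE)[0][0].reshape(-1,2)
    w=np.array([pw(c,u,v,z)[:2] for u,v in cn],np.float32)
    (x,y),(a,b),t=cv2.minAreaRect(w)
    if a<b: a,b,t=b,a,t+90
    return np.round([x,y,a,b,(t+90)%180-90],1),st[i].tolist()
def hsv(im): return cv2.cvtColor(im,cv2.COLOR_RGB2HSV)
def yellow(im): h=hsv(im); return ((h[...,0]>20)&(h[...,0]<36)&(h[...,1]>170)&(h[...,2]>90)).astype(np.uint8)
def blue(im): h=hsv(im); return ((h[...,0]>98)&(h[...,0]<130)&(h[...,1]>90)&(h[...,2]<190)).astype(np.uint8)
E
python3 - <<'E'
from h import *
c=np.load("c5.npy",allow_pickle=True)[0]; im=cv2.imread("pics/raw5.png")[:,:,::-1].copy()
print("lamp",quad(im,c,yellow(im),13,(235,150,310,210)))
print("cell blue",quad(im,c,blue(im),9,(235,220,300,245)))
for u,v in((342,329),(394,323)): print(np.round(pw(c,u/1.4,v/1.4,7),1))
print("knob",pw(c,390/1.4,60/1.4,72),"BL",pw(c,338/1.4,111/1.4,8),"BR",pw(c,438/1.4,114/1.4,8))
S=telemetry.sense()
E
```

```text
lamp (array([ 522.3, -253.9,   48.4,   34.9,  -19.2]), [252, 164, 40, 32, 869])
cell blue (array([ 507.6, -328.4,   37. ,    5.9,   -0.8]), [253, 229, 27, 6, 81])
[ 476.2 -331.5    7. ]
[ 529.7 -329.6    7. ]
knob [544.97409017 -97.67062508  72.        ] BL [ 495.52784756 -122.76308031    8.        ] BR [ 586.03878977 -133.04336265    8.        ]
```

Emit:
jog_arm:
  targets:
    - [[0, 0, 5], [-2, -0.4, 5], 8.7]
    - [[0, 0, 13], [-4, -0.8, 10], 8.7]
    - [[0, 0, 13], [-6, -0.8, 15], 8.7]
    - [[0, 0, 13], [-6, -0.8, 18.5], 8.7]
    - [[0, 0, 13], [-6, -0.8, 18.5], 8.7]
    - [[0, 0, 13], [-6, -0.8, 18.5], 8.7]
    - [[0, 0, 13], [-6, -0.8, 18.5], 8.7]

```text
t: 12.48
tcp_pos: [518.5, -305.4, 114.6]
eef_rot: [2.538, 1.847, 0.003]
wrist_force: [-0.7, -0.6, 0.8]
width: 87.1
finger_force: 0.0
```

```bash
cat > look.py <<'E'
from h import *
import sys
def shot(name):
    eyes.snapshot("side"); c=eyes.calibration("wrist");S=telemetry.sense();im=eyes.snapshot("wrist")
    np.save(name+".npy",[c],allow_pickle=True); cv2.imwrite(f"pics/{name}.png",im[:,:,::-1]); print("tcp",np.round(S["tcp_pos"],1),"qd",np.abs(S["qd"]).max().round(3))
    return im,c,S
E
python3 - <<'E'
from look import *
im,c,S=shot("l6")
for z in (14,17): print(quad(im,c,yellow(im),z,(100,20,460,240)))
q,_=quad(im,c,yellow(im),16,(100,20,460,240)); print(rel(S,(q[0],q[1],7),q[4]))
E
```

```text
tcp [ 518.4 -305.4  114.4] qd 0.007
(array([ 522.5, -254.7,   48.3,   34.3,  -19.5]), [230, 121, 63, 46, 2692])
(array([ 522.7, -254.5,   47.7,   33.9,  -19.5]), [230, 121, 63, 46, 2692])
(array([ 4.96, -1.18, 10.74]), array([ 0.2, -0. ,  1.6]))
```

Emit:
jog_arm:
  targets:
    - [[0, 0, 1.5], [3, -1.2, 2], 8.7]
    - [[0, 0, 1.5], [5, -1.2, 6], 8.7]
    - [[0, 0, 1.5], [5, -1.2, 9], 8.7]
    - [[0, 0, 1.5], [5, -1.2, 10.7], 8.7]
    - [[0, 0, 1.5], [5, -1.2, 10.7], 8.7]
    - [[0, 0, 1.5], [5, -1.2, 10.7], 4]
    - [[0, 0, 1.5], [5, -1.2, 10.7], 4]
    - [[0, 0, 1.5], [5, -1.2, 10.7], 4]
    - [[0, 0, 1.5], [5, -1.2, 10.7], 4]
    - [[0, 0, 1.5], [5, -1.2, 10.7], 4]
    - [[0, 0, 1.5], [5, -1.2, 8], 4]
    - [[0, 0, 1.5], [5, -1.2, 4], 4]
  squeeze: 20

```text
t: 14.08
tcp_pos: [519.9, -253.3, 72.1]
eef_rot: [-2.563, -1.812, 0.003]
wrist_force: [0.7, -0.0, 0.3]
width: 49.9
finger_force: 20.0
```

```bash
python3 - <<'E'
from look import *
S=telemetry.sense();print(S["width"],S["finger_force"],S["tcp_pos"],R.from_rotvec(S["eef_rot"]).as_matrix()[:,1])
# fixture
a=np.radians(-4.6); ex=np.array([np.cos(a),np.sin(a)]);ey=np.array([-np.sin(a),np.cos(a)]);O=np.array([559.5,105.1])
for n in(75,25,-25,-75):
    p=O+n*ey; print(n,p, rel(S,(p[0],p[1],100),-4.6))
E
```

```text
49.86091826502286 19.999358654022217 [ 519.92926137 -253.34925019   72.11171788] [ 0.94279619 -0.33335532 -0.00309459]
75 [565.51491932 179.85841588] (array([ 42.36, -10.15,  -2.78]), array([ -0.2,   0. , -14.9]))
25 [561.50497311 130.01947196] (array([37.53, -8.87, -2.78]), array([ -0.2,   0. , -14.9]))
-25 [557.49502689  80.18052804] (array([32.7 , -7.59, -2.78]), array([ -0.2,   0. , -14.9]))
-75 [553.48508068  30.34158412] (array([27.86, -6.3 , -2.78]), array([ -0.2,   0. , -14.9]))
```

Emit:
jog_arm:
  targets:
    - [[0, 0, 0], [2, -0.5, -5], 4]
    - [[0, 0, -5], [6, -1.2, -9], 4]
    - [[0, 0, -10], [11, -2.2, -13], 4]
    - [[0, 0, -15], [16, -3.2, -15.8], 4]
    - [[0, 0, -15], [20, -4.1, -15.8], 4]
    - [[0, 0, -15], [20, -4.1, -15.8], 4]
    - [[0, 0, -15], [20, -4.1, -15.8], 4]
    - [[0, 0, -15], [20, -4.1, -15.8], 4]

```text
t: 15.08
tcp_pos: [548.7, -53.5, 230.4]
eef_rot: [2.309, 2.13, -0.001]
wrist_force: [0.3, -0.3, -0.5]
width: 50.3
finger_force: 2.0
```

```bash
python3 - <<'E'
from look import *
im,c,S=shot("l7"); print(S["width"])
a=np.radians(-4.6); ex=np.array([np.cos(a),np.sin(a)]);ey=np.array([-np.sin(a),np.cos(a)]);O=np.array([559.5,105.1])
for n in(75,25,-25,-75): print(n,np.round(wp(c,[*(O+n*ey),17])))
crop(im,200,0,460,250,"w7.png",2.4)
E
```

```text
tcp [548.7 -53.4 230.4] qd 0.006
50.377844822155474
75 [275. -58.]
25 [275.   0.]
-25 [275.  54.]
-75 [275. 104.]
```

View pics/w7.png

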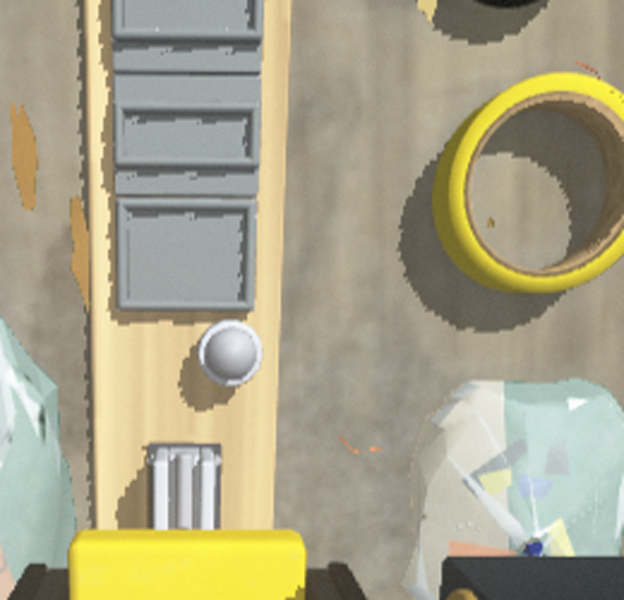

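The lamp nest at fixture y=-75 has outer corners (118,198), (256,198), (252,311), (116,311) in the crop. The cell nests are at -25 and +25, and the other lamp nest is at +75. The grip slackened briefly (2 N), but the lamp is still held at (188,565).

```bash
python3 - <<'E'
from look import *
c=np.load("l7.npy",allow_pickle=True)[0]
f=lambda u,v,z:pw(c,u/2.4+200,v/2.4,z)
for nm,q,z in (("lampout",[(118,198),(256,198),(252,311),(116,311)],15),("cellpocket",[(123,112),(253,112),(253,163),(121,165)],18)):
    P=np.array([f(u,v,z) for u,v in q]); print(nm,P.mean(0),np.round(P[:,:2]).tolist(), np.degrees(np.arctan2(*(P[1]-P[0])[[1,0]])))
print("baseedgeL",f(80,10,8),f(96,520,8),"R",f(292,10,8),f(272,520,8)); print("ball",f(231,350,34), "boltTip",f(185,455,41))
S=telemetry.sense();print(S["width"],S["finger_force"]); 
im=cv2.imread("pics/l7.png")[:,:,::-1].copy()
print(quad(im,c,yellow(im),241,(200,215,340,260)), wp(c,[*S["tcp_pos"][:2],241]))
E
```

```text
lampout [555.7038896   28.20934481  15.        ] [[528.0, 55.0], [589.0, 50.0], [584.0, 1.0], [522.0, 6.0]] -4.676179682716483
cellpocket [560.54651563  76.58436578  18.        ] [[534.0, 89.0], [589.0, 85.0], [588.0, 64.0], [531.0, 68.0]] -4.680775060451866
baseedgeL [518.83863113 132.86818208   8.        ] [500.79379027 -94.2298759    8.        ] R [609.52963808 125.43442619   8.        ] [ 588.4643674 -101.3710278    8.       ]
ball [572.4486497  -14.10790581  34.        ] boltTip [548.46205773 -58.15404972  41.        ]
49.9317095949563 19.999894201755524
(array([550.4, -42.1,  47.1,  18.8,  -4.6]), [229, 221, 98, 38, 3581]) (np.float64(275.99651139746857), np.float64(261.2116077125184))
```

Emit:
jog_arm:
  targets:
    - [[0, 0, 0], [3, 0, 4], 4]
    - [[0, 0, 0], [6, 0, 8], 4]
    - [[0, 0, 0], [8.2, 0, 12], 4]
    - [[0, 0, 0], [8.2, 0, 16], 4]
    - [[0, 0, 0], [8.2, 0, 18], 4]
    - [[0, 0, 0], [8.2, 0, 18], 4]
    - [[0, 0, 0], [8.2, 0, 18], 4]
    - [[0, 0, 0], [8.2, 0, 18], 4]

```text
t: 16.18
tcp_pos: [556.8, 30.0, 52.2]
eef_rot: [2.306, 2.132, 0.004]
wrist_force: [0.1, 0.2, -1.1]
width: 49.8
finger_force: 20.0
```

```bash
python3 - <<'E'
from look import *
im,c,S=shot("l8"); print(S["width"],S["finger_force"],R.from_rotvec(S["eef_rot"]).as_matrix()[:,1])
print(rel(S,(555.6,28.4,21),-4.7))
crop(im,160,130,400,300,"w8.png",3)
E
```

```text
tcp [556.6  30.1  51.9] qd 0.007
49.50387260599484 19.999895095825195 [ 0.9969355  -0.07818993  0.00243689]
(array([-0.18, -0.09,  3.09]), array([ 0.1, -0.1,  0.2]))
```

View pics/w8.png

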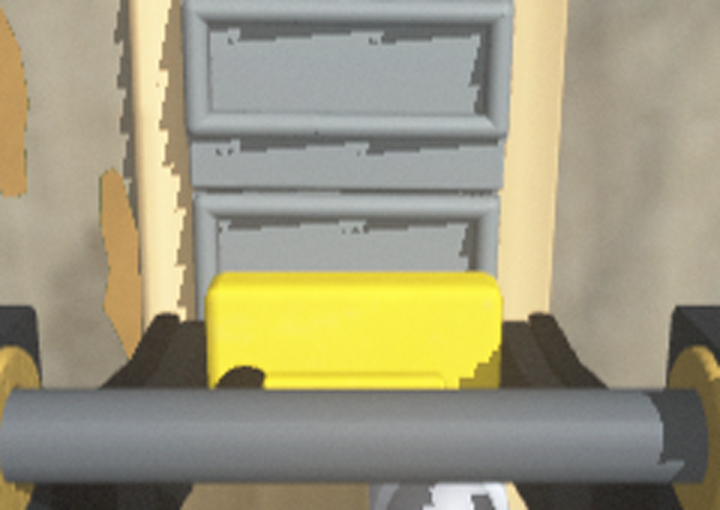

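```bash
python3 - <<'E'
from look import *
c=np.load("l8.npy",allow_pickle=True)[0]; a=np.radians(-4.65); ex=np.array([np.cos(a),np.sin(a)]);ey=np.array([-np.sin(a),np.cos(a)])
T=np.array([556.6,30.1])
def f(u,v,z): p=pw(c,u/3+160,v/3+130,z)[:2]-T; return np.round([p@ex,p@ey],1)
print("lamp L,R",f(207,300,61),f(501,300,61),"front edge",f(355,274,62))
print("nest outer L,R",f(195,240,14),f(500,240,14),"far outer",f(350,194,14), "pocket inner far",f(350,226,12.5))
print("pocket inner L,R", f(216,250,13),f(478,250,13))
print("cell nest rim outer",f(184,60,17),f(512,60,17),f(345,137,17),"far",f(345,3,17),"inner",f(210,80,16),f(485,80,16),f(345,25,16),f(345,115,18))
E
```

```text
lamp L,R [-22.7  15.7] [24.5 15.7] front edge [ 1.  20.4]
nest outer L,R [-31.8  13.1] [31.3 13.2] far outer [ 0.2 22.9] pocket inner far [ 0.2 15.7]
pocket inner L,R [-27.7  10.7] [26.9 10.8]
cell nest rim outer [-32.2  50.2] [31.7 50.3] [-0.8 35.1] far [-0.8 61.1] inner [-27.4  46.2] [26.8 46.3] [-0.8 56.9] [-0.8 39.6]
```

Emit:
jog_arm:
  targets:
    - [[0, 0, 0], [-0.05, -0.1, 1], 4]
    - [[0, 0, 0], [-0.05, -0.1, 2], 4]
    - [[0, 0, 0], [-0.05, -0.1, 2.6], 4]
    - [[0, 0, 0], [-0.05, -0.1, 3.0], 4]
    - [[0, 0, 0], [-0.05, -0.1, 3.0], 4]
    - [[0, 0, 0], [-0.05, -0.1, 3.0], 4]

```text
t: 17.02
tcp_pos: [554.7, 29.6, 20.7]
eef_rot: [2.306, 2.133, 0.001]
wrist_force: [-0.6, -0.3, -0.5]
width: 49.7
finger_force: 20.0
```

Emit:
jog_arm:
  targets:
    - [[0, 0, 0], [0, 0, 0.2], 4]
    - [[0, 0, 0], [0, 0, 0.2], 4]

```text
t: 17.27
tcp_pos: [554.4, 29.8, 18.5]
eef_rot: [-2.306, -2.133, -0.0]
wrist_force: [1.0, 0.8, -0.4]
width: 49.7
finger_force: 20.0
```

Still no contact force, so I release here, lift, back off and check it seated.

Emit:
jog_arm:
  targets:
    - [[0, 0, 0], [0, 0, 0], 5.6]
    - [[0, 0, 0], [0, 0, 0], 6]
    - [[0, 0, 0], [0, 0, 0], 6]
    - [[0, 0, 0], [0, 0, -3], 6.5]
    - [[0, 0, 0], [-3, 0, -8], 8.7]
    - [[0, 0, 0], [-7, 0, -12], 8.7]
    - [[0, 0, 0], [-7, 0, -12], 8.7]
    - [[0, 0, 0], [-7, 0, -12], 8.7]
    - [[0, 0, 0], [-7, 0, -12], 8.7]

```text
t: 18.4
tcp_pos: [548.2, -38.7, 137.2]
eef_rot: [-2.303, -2.134, 0.003]
wrist_force: [0.7, 0.2, 0.3]
width: 86.8
finger_force: 0.0
```

```bash
python3 - <<'E'
from look import *
im,c,S=shot("l9"); 
a=np.radians(-4.65); ex=np.array([np.cos(a),np.sin(a)]);ey=np.array([-np.sin(a),np.cos(a)])
for z in(17,29): print(z,quad(im,c,yellow(im),z,(200,20,340,230)))
# row profile: yellow cols
m=yellow(im); print([ (v,np.where(m[v,200:340])[0][[0,-1]]+200) for v in range(40,220,8) if m[v,200:340].any()])
crop(im,200,40,360,220,"w9.png",3)
E
```

```text
tcp [548.3 -38.8 137.2] qd 0.005
17 (array([555.2,  28.8,  50. ,  34.9,  -4.4]), [249, 97, 62, 45, 2624])
29 (array([555.1,  28.7,  47.9,  33.4,  -4.4]), [249, 97, 62, 45, 2624])
[(104, array([249, 310])), (112, array([249, 309])), (120, array([249, 309])), (128, array([249, 309])), (136, array([249, 309]))]
```

View pics/w9.png

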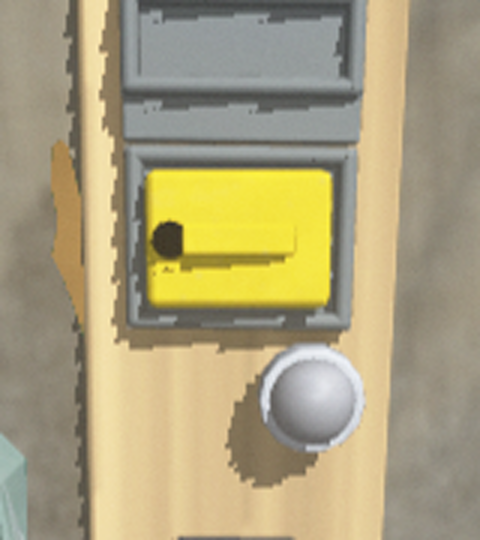

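Lamp 1 is seated inside its rim. Next is the cell, approached with the tool turned 85°.

Emit:
jog_arm:
  targets:
    - [[0, 0, 9], [-3, -1, -3], 5]
    - [[0, 0, 18], [-7, -2, -3], 5]
    - [[0, 0, 27], [-11, -3, -3], 5]
    - [[0, 0, 36], [-15, -4, -3], 5]
    - [[0, 0, 45], [-19, -5, -2], 5]
    - [[0, 0, 54], [-23, -6, 0], 5]
    - [[0, 0, 63], [-27, -7, 1], 5]
    - [[0, 0, 72], [-30, -7.4, 2.2], 5]
    - [[0, 0, 80], [-30, -7.4, 2.2], 5]
    - [[0, 0, 85], [-30, -7.4, 2.2], 5]
    - [[0, 0, 85], [-30, -7.4, 2.2], 5]
    - [[0, 0, 85], [-30, -7.4, 2.2], 5]

```text
t: 20.0
tcp_pos: [452.0, -332.9, 116.2]
eef_rot: [-3.141, -0.018, 0.001]
wrist_force: [0.2, 0.2, 0.2]
width: 50.0
finger_force: 0.0
```

```bash
cat >> h.py <<'E'
def cellmask(im):
    h=hsv(im).astype(int); b=(h[...,0]>98)&(h[...,0]<130)&(h[...,1]>90)&(h[...,2]<190)
    o=(h[...,0]>5)&(h[...,0]<30)&(h[...,1]>150)
    return b.astype(np.uint8),o.astype(np.uint8)
E
python3 - <<'E'
from look import *
im,c,S=shot("l10"); print(S["joints"][6],R.from_rotvec(S["eef_rot"]).as_matrix()[:,1])
u,v=wp(c,(503,-330.5,7)); print(u,v); r=(int(u-70),max(0,int(v-70)),int(u+70),int(v+70))
b,o=cellmask(im)
for n,m in(("b",b),("o",o),("bo",b|o)):
    try: print(n,quad(im,c,m,9,r))
    except Exception as e: print(n,e)
E
```

```text
tcp [ 452.  -333.   116.3] qd 0.005
-0.6577809254896917 [ 1.12336698e-02 -9.99936857e-01 -2.93266342e-04]
274.2700192179202 142.81976962550826
b (array([ 506.9, -290.3,   39. ,    8.6,   -1.5]), [218, 112, 12, 51, 482])
o (array([ 482. , -293.2,   12. ,    7. ,  -85. ]), [221, 164, 15, 10, 121])
bo (array([ 502.5, -292.5,   47.9,   11.7,    1.9]), [218, 112, 18, 62, 615])
```

The cell has been knocked about 38 mm: it is now at (502.5,-293), same x and matching shape. I descend there.

Emit:
jog_arm:
  targets:
    - [[0, 0, 0], [3, -2, 2], 5]
    - [[0, 0, 0], [5.1, -4, 5], 5]
    - [[0, 0, 0], [5.1, -4, 8], 5]
    - [[0, 0, 0], [5.1, -4, 9], 5]
    - [[0, 0, 0], [5.1, -4, 9], 5]
    - [[0, 0, 0], [5.1, -4, 9], 5]

```text
t: 20.85
tcp_pos: [502.9, -294.0, 27.8]
eef_rot: [3.141, 0.013, 0.003]
wrist_force: [0.1, -0.1, 0.4]
width: 49.5
finger_force: 0.0
```

```bash
python3 - <<'E'
from look import *
im,c,S=shot("l11")
print(wp(c,(502.5,-293,7)))
b,o=cellmask(im)
for n,m in(("b",b),("o",o)):
    try: print(n,quad(im,c,m,9,(200,100,360,262)))
    except Exception as e: print(n,e)
print(rel(S,(502.5,-293,5)))
E
```

```text
tcp [ 503.1 -293.8   27.9] qd 0.003
(np.float64(274.99016584546064), np.float64(242.606484094088))
b (array([ 509.9, -291.5,   32.6,   10.9,    1.6]), [262, 204, 21, 55, 935])
o attempt to get argmax of an empty sequence
[-0.06 -0.09  2.29]
```

Emit:
jog_arm:
  targets:
    - [[0, 0, 0], [-0.05, -0.1, 1.3], 5]
    - [[0, 0, 0], [-0.05, -0.1, 2.3], 5]
    - [[0, 0, 0], [-0.05, -0.1, 2.3], 5]
    - [[0, 0, 0], [-0.05, -0.1, 2.3], 0.8]
    - [[0, 0, 0], [-0.05, -0.1, 2.3], 0.8]
    - [[0, 0, 0], [-0.05, -0.1, 2.3], 0.8]
    - [[0, 0, 0], [-0.05, -0.1, 2.3], 0.8]
    - [[0, 0, 0], [-0.05, -0.1, 2.3], 0.8]
    - [[0, 0, 0], [-0.05, -0.1, 0], 0.8]
    - [[0, 0, 0], [-0.05, -0.1, -4], 0.8]
    - [[0, 0, 0], [-0.05, -0.1, -9], 0.8]
    - [[0, 0, 0], [-0.05, -0.1, -9], 0.8]
  squeeze: 20

```text
t: 22.45
tcp_pos: [504.4, -294.2, 121.7]
eef_rot: [3.139, 0.014, 0.013]
wrist_force: [0.6, -0.6, -0.7]
width: 14.5
finger_force: 20.0
```

```bash
python3 - <<'E'
from look import *
S=telemetry.sense();print(S["tcp_pos"],S["width"],S["finger_force"])
print(rel(S,(558.6,79.1,70),-94.65))
E
```

```text
[ 504.3711423  -294.22945711  121.7488605 ] 14.462920874534012 19.99861478805542
(array([  5.71, -37.3 ,   5.11]), array([ 0.1, -0.5,  5.1]))
```

Emit:
jog_arm:
  targets:
    - [[0, 0, 0], [1, -5, 0], 0.8]
    - [[0, 0, 0], [2, -10, 0], 0.8]
    - [[0, 0, 0], [3, -16, 0], 0.8]
    - [[0, 0, 2], [4, -22, 0], 0.8]
    - [[0, 0, 4], [5, -28, 0], 0.8]
    - [[0, 0, 5], [6, -34, 0], 0.8]
    - [[0, 0, 5], [6.2, -40, 1], 0.8]
    - [[0, 0, 5], [6.2, -42.2, 3], 0.8]
    - [[0, 0, 5], [6.2, -42.2, 5], 0.8]
    - [[0, 0, 5], [6.2, -42.2, 5], 0.8]
    - [[0, 0, 5], [6.2, -42.2, 5], 0.8]
    - [[0, 0, 5], [6.2, -42.2, 5], 0.8]

```text
t: 23.95
tcp_pos: [560.8, 129.0, 67.4]
eef_rot: [-3.138, 0.127, -0.002]
wrist_force: [0.2, -0.4, 0.3]
width: 14.2
finger_force: 20.0
```

```bash
python3 - <<'E'
from look import *
im,c,S=shot("l12"); print(S["width"],S["finger_force"])
print(rel(S,(562.7,129,23),-94.65))
b,o=cellmask(im); zc=S["tcp_pos"][2]+2
print("b",quad(im,c,b,zc+4,(200,100,360,275)))
ex=np.array([.9967,-.081]); print("far end rel tcp along tool x: see")
crop(im,150,90,410,290,"w12.png",3)
E
```

```text
tcp [560.7 129.5  67.3] qd 0.009
14.102380245474167 19.998584389686584
(array([0.2 , 0.04, 4.44]), array([-0. , -0.1,  0.1]))
b (array([573.7, 128.6,  23.4,  12. ,  -5.2]), [264, 213, 25, 46, 889])
far end rel tcp along tool x: see
```

View pics/w12.png

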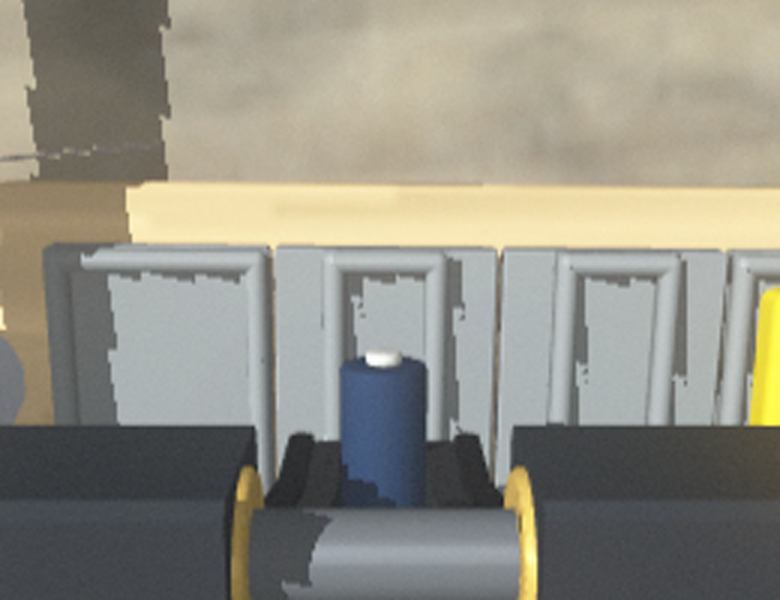

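```bash
python3 - <<'E'
from look import *
c=np.load("l12.npy",allow_pickle=True)[0]; a=np.radians(-4.65); ex=np.array([np.cos(a),np.sin(a)]);ey=np.array([-np.sin(a),np.cos(a)])
T=np.array([560.7,129.5])
def f(u,v,z): p=pw(c,u/3+150,v/3+90,z)[:2]-T; return np.round([p@ex,p@ey],1)
print("nub tip",f(384,352,69.3),"body end, bottom edge",f(384,361,62.5), f(384,364,67))
print("nest rim crest far",f(388,258,20),f(388,247,16),"inner",f(388,274,17),"L,R crest",f(337,300,20),f(437,300,20), f(337,400,20),f(437,400,20),"cell LR",f(341,400,69.3),f(427,400,69.3))
E
```

```text
nub tip [26.6 -0.8] body end, bottom edge [23.2 -0.8] [23.9 -0.8]
nest rim crest far [34.4 -1.7] [36.1 -1.7] inner [30.4 -1.7] L,R crest [25.3  9.2] [ 25.3 -12.1] [3.  9.4] [  3.  -12.4] cell LR [18.3  6.4] [18.3 -8. ]
```

Emit:
jog_arm:
  targets:
    - [[0, 0, 0], [0.2, 0.05, 1.5], 0.8]
    - [[0, 0, 0], [0.2, 0.05, 3], 0.8]
    - [[0, 0, 0], [0.2, 0.05, 3.7], 0.8]
    - [[0, 0, 0], [0.2, 0.05, 3.7], 0.8]
    - [[0, 0, 0], [0.2, 0.05, 3.7], 0.8]

```text
t: 24.68
tcp_pos: [562.3, 129.8, 29.7]
eef_rot: [3.139, -0.123, 0.001]
wrist_force: [-0.2, -0.4, -0.2]
width: 14.5
finger_force: 20.0
```

```bash
python3 - <<'E'
from look import *
im,c,S=shot("l13"); print(S["width"])
b,o=cellmask(im); m=b[:,240:330]; 
a=np.radians(-4.65); ex=np.array([np.cos(a),np.sin(a)]);ey=np.array([-np.sin(a),np.cos(a)])
T=S["tcp_pos"][:2]; u=int(np.where(m)[1].mean()+240); vs=np.where(b[:262,u])[0]; print("col",u,"blue rows",vs.min(),vs.max())
g=im[:,u].astype(int).sum(1); v0=vs.min(); print([ (v,int(g[v])) for v in range(150,v0+6,1)])
for v in(v0,): print((pw(c,u,v,S["tcp_pos"][2]+2)[:2]-T)@ex)
crop(im,190,130,370,270,"w13.png",4)
E
```

```text
tcp [562.4 130.   29.9] qd 0.003
14.281480260203484
col 274 blue rows 214 254
[(150, 510), (151, 502), (152, 497), (153, 501), (154, 512), (155, 511), (156, 520), (157, 525), (158, 530), (159, 563), (160, 616), (161, 655), (162, 674), (163, 668), (164, 665), (165, 656), (166, 648), (167, 646), (168, 638), (169, 634), (170, 632), (171, 633), (172, 639), (173, 648), (174, 653), (175, 660), (176, 667), (177, 666), (178, 672), (179, 673), (180, 674), (181, 676), (182, 679), (183, 649), (184, 518), (185, 421), (186, 429), (187, 468), (188, 541), (189, 571), (190, 595), (191, 594), (192, 566), (193, 516), (194, 467), (195, 387), (196, 326), (197, 338), (198, 426), (199, 550), (200, 551), (201, 545), (202, 550), (203, 550), (204, 550), (205, 552), (206, 567), (207, 625), (208, 731), (209, 761), (210, 755), (211, 699), (212, 309), (213, 257), (214, 269), (215, 303), (216, 313), (217, 305), (218, 309), (219, 308)]
23.142665769250108
```

```bash
python3 - <<'E'
from look import *
c=np.load("l13.npy",allow_pickle=True)[0]; T=np.array([562.4,130.0]); a=np.radians(-4.65); ex=np.array([np.cos(a),np.sin(a)]);ey=np.array([-np.sin(a),np.cos(a)])
f=lambda u,v,z:np.round([(pw(c,u,v,z)[:2]-T)@ex,(pw(c,u,v,z)[:2]-T)@ey],1)
print("crest29.5",f(274,190.5,20),"plate edge 32",f(274,184.5,12),f(274,184.5,15),"inner foot 27",f(274,198,15),"base edge45",f(274,159.5,8))
print("nub tip",f(274,207,32),"nub low",f(274,207,30),"body end",f(274,211.7,25),f(274,211.7,32))
im=cv2.imread("pics/l13.png")[:,:,::-1].astype(int).sum(2)
for v in(203,222): print(v,[(u,int(im[v,u])) for u in range(246,304)])
E
```

```text
crest29.5 [32.6  1.3] plate edge 32 [34.3  1.4] [34.9  1.4] inner foot 27 [27.4  1.4] base edge45 [47.5  1.5]
nub tip [26.8  1.2] nub low [26.2  1.2] body end [22.4  1.3] [24.4  1.2]
203 [(246, 554), (247, 550), (248, 551), (249, 546), (250, 553), (251, 552), (252, 545), (253, 552), (254, 550), (255, 569), (256, 590), (257, 592), (258, 572), (259, 549), (260, 491), (261, 432), (262, 362), (263, 311), (264, 308), (265, 327), (266, 341), (267, 334), (268, 331), (269, 329), (270, 334), (271, 539), (272, 542), (273, 557), (274, 550), (275, 545), (276, 551), (277, 556), (278, 546), (279, 548), (280, 549), (281, 551), (282, 556), (283, 548), (284, 553), (285, 548), (286, 552), (287, 548), (288, 546), (289, 552), (290, 544), (291, 549), (292, 548), (293, 556), (294, 546), (295, 504), (296, 555), (297, 593), (298, 594), (299, 581), (300, 554), (301, 514), (302, 460), (303, 385)]
222 [(246, 546), (247, 546), (248, 546), (249, 543), (250, 544), (251, 542), (252, 543), (253, 539), (254, 547), (255, 560), (256, 595), (257, 593), (258, 574), (259, 539), (260, 491), (261, 431), (262, 361), (263, 277), (264, 281), (265, 296), (266, 296), (267, 301), (268, 296), (269, 301), (270, 310), (271, 306), (272, 301), (273, 299), (274, 300), (275, 300), (276, 292), (277, 294), (278, 297), (279, 281), (280, 275), (281, 265), (282, 267), (283, 254), (284, 250), (285, 249), (286, 229), (287, 229), (288, 212), (289, 208), (290, 204), (291, 194), (292, 252), (293, 317), (294, 324), (295, 286), (296, 310), (297, 311), (298, 323), (299, 317), (300, 327), (301, 317), (302, 324), (303, 313)]
```

Emit:
jog_arm:
  targets:
    - [[0, 0, 0], [0.15, 0, 0], 0.8]
    - [[0, 0, 0], [0.15, 0, 0.4], 0.8]
    - [[0, 0, 0], [0.15, 0, 0.8], 0.8]
    - [[0, 0, 0], [0.15, 0, 0.8], 0.8]
    - [[0, 0, 0], [0.15, 0, 0.8], 0.8]

```text
t: 25.4
tcp_pos: [563.5, 129.7, 21.5]
eef_rot: [3.139, -0.123, -0.0]
wrist_force: [0.4, 1.2, -0.0]
width: 14.2
finger_force: 20.0
```

Emit:
jog_arm:
  targets:
    - [[0, 0, 0], [0, 0, 0.1], 2.4]
    - [[0, 0, 0], [0, 0, 0.1], 2.4]
    - [[0, 0, 0], [0, 0, 0.1], 2.4]
    - [[0, 0, 0], [0, 0, -2], 2.4]
    - [[0, 0, 0], [0, 0, -6], 4]
    - [[0, 0, 0], [-4, 0, -10], 5]
    - [[0, 0, 0], [-5.5, 0, -12], 5]
    - [[0, 0, 0], [-5.5, 0, -12], 5]
    - [[0, 0, 0], [-5.5, 0, -12], 5]

```text
t: 26.52
tcp_pos: [509.0, 134.3, 141.7]
eef_rot: [-3.138, 0.122, -0.001]
wrist_force: [-0.5, -0.0, -0.3]
width: 49.6
finger_force: 0.0
```

```bash
python3 - <<'E'
from look import *
im,c,S=shot("l14")
b,o=cellmask(im); a=np.radians(-4.65); ex=np.array([np.cos(a),np.sin(a)]);ey=np.array([-np.sin(a),np.cos(a)])
u,v=wp(c,(563.5,129.5,26)); print(u,v)
r=(int(u-25),int(v-50),int(u+25),int(v+50))
for z in(22,26): print(quad(im,c,b,z,r),quad(im,c,b|o,z,r))
u=int(round(u)); g=im[:,u].astype(int); print([(y,g[y].tolist()) for y in range(60,200,2)])
E
```

```text
tcp [508.9 134.  141.3] qd 0.017
276.94261694665636 137.7162109021309
(array([568.9, 131.1,  39.4,   9.1,  -4.9]), [269, 106, 12, 50, 500]) (array([564.2, 130.1,  48.6,  11.8,  -4.9]), [269, 106, 15, 61, 633])
(array([569. , 131. ,  38.8,   8.9,  -4.9]), [269, 106, 12, 50, 500]) (array([564.4, 130.1,  47.9,  11.6,  -4.9]), [269, 106, 15, 61, 633])
[(60, [184, 178, 155]), (62, [182, 171, 151]), (64, [183, 174, 152]), (66, [175, 166, 144]), (68, [174, 164, 141]), (70, [169, 157, 136]), (72, [163, 153, 132]), (74, [165, 155, 134]), (76, [167, 156, 136]), (78, [165, 155, 133]), (80, [172, 160, 138]), (82, [239, 221, 167]), (84, [236, 216, 164]), (86, [232, 210, 160]), (88, [228, 204, 155]), (90, [233, 213, 162]), (92, [240, 221, 167]), (94, [242, 224, 173]), (96, [226, 210, 173]), (98, [173, 181, 182]), (100, [144, 150, 149]), (102, [96, 98, 96]), (104, [244, 245, 241]), (106, [74, 89, 112]), (108, [70, 88, 115]), (110, [72, 87, 116]), (112, [65, 83, 112]), (114, [70, 84, 114]), (116, [65, 81, 111]), (118, [70, 84, 112]), (120, [70, 84, 111]), (122, [67, 86, 110]), (124, [70, 87, 112]), (126, [67, 81, 109]), (128, [69, 86, 113]), (130, [70, 83, 113]), (132, [66, 83, 108]), (134, [68, 84, 110]), (136, [69, 85, 112]), (138, [70, 86, 111]), (140, [68, 80, 108]), (142, [70, 82, 109]), (144, [68, 83, 108]), (146, [69, 82, 107]), (148, [70, 84, 107]), (150, [72, 86, 109]), (152, [69, 83, 106]), (154, [68, 80, 105]), (156, [92, 99, 104]), (158, [249, 230, 102]), (160, [245, 223, 95]), (162, [242, 218, 97]), (164, [236, 208, 89]), (166, [211, 178, 84]), (168, [93, 96, 92]), (170, [108, 109, 107]), (172, [148, 154, 156]), (174, [129, 119, 103]), (176, [159, 140, 109]), (178, [162, 141, 109]), (180, [250, 237, 188]), (182, [248, 234, 185]), (184, [234, 212, 159]), (186, [130, 120, 96]), (188, [139, 131, 112]), (190, [180, 171, 146]), (192, [181, 172, 150]), (194, [183, 175, 149]), (196, [184, 174, 151]), (198, [180, 171, 146])]
```

Emit:
jog_arm:
  targets:
    - [[0, 0, -9], [1, -2, -4], 8.7]
    - [[0, 0, -18], [2, -4, -7], 8.7]
    - [[0, 0, -27], [3, -7, -10], 8.7]
    - [[0, 0, -36], [4, -9, -13.9], 8.7]
    - [[0, 0, -45], [5, -11, -13.9], 8.7]
    - [[0, 0, -54], [6, -13, -13.9], 8.7]
    - [[0, 0, -63], [6.9, -15.2, -13.9], 8.7]
    - [[0, 0, -72], [6.9, -15.2, -13.9], 8.7]
    - [[0, 0, -81], [6.9, -15.2, -13.9], 8.7]
    - [[0, 0, -90], [6.9, -15.2, -13.9], 8.7]
    - [[0, 0, -90], [6.9, -15.2, -13.9], 8.7]
    - [[0, 0, -90], [6.9, -15.2, -13.9], 8.7]

```text
t: 28.12
tcp_pos: [589.5, 279.9, 279.7]
eef_rot: [2.31, 2.129, -0.002]
wrist_force: [0.5, -0.9, 0.3]
width: 87.0
finger_force: 0.0
```

```bash
python3 - <<'E'
from look import *
im,c,S=shot("l15")
u,v=wp(c,(600,359,13)); print(u,v); 
try: print(quad(im,c,yellow(im),16,(int(u-80),max(0,int(v-80)),int(u+80),int(v+80))))
except Exception as e: print(e)
b,_=cellmask(im)
n,l,st,ce=cv2.connectedComponentsWithStats(b)
for i in range(1,n):
    if st[i,4]>40: print(st[i],np.round(pw(c,*ce[i],7)))
sc=eyes.snapshot("scene"); b,_=cellmask(sc); cs=eyes.calibration("scene")
n,l,st,ce=cv2.connectedComponentsWithStats(b)
for i in range(1,n):
    if st[i,4]>12: print("scene",st[i],np.round(pw(cs,*ce[i],7)))
big=np.hstack([im[0:260,:,::-1],np.zeros((260,1,3),np.uint8)])
A=cv2.resize(np.ascontiguousarray(im[0:270,:,::-1]),(600,289)); B=cv2.resize(np.ascontiguousarray(sc[100:370,0:420,::-1]),(480,309),interpolation=cv2.INTER_CUBIC)
C=np.zeros((600,780,3),np.uint8);C[:289,:600]=A;C[289:598,:480]=B
cv2.imwrite("pics/comp.png",C)
E
```

```text
tcp [589.5 280.  279.9] qd 0.009
280.4847225556681 109.9553261351111
(array([601.5, 357.8,  47.8,  34.2,  20.8]), [259, 90, 46, 42, 1082])
[264   0   6  26  58] [594. 470.   7.]
[322  13  68  36 407] [697. 445.   7.]
[311  60  75  12 290] [685. 403.   7.]
[128  95  10  11  77] [418. 386.   7.]
[470 153  16  47 251] [849. 253.   7.]
[499 153  29  28 196] [904. 264.   7.]
[486 156  14  29 162] [873. 262.   7.]
[140 229  15  17 116] [403. 206.   7.]
[131 247  22  13 223] [390. 184.   7.]
scene [  0 197   4   6  16] [1090.  544.    7.]
scene [220 247   8  10  37] [579. 127.   7.]
scene [245 253  53  76 667] [436.  91.   7.]
scene [ 94 268  17  29  92] [682. 406.   7.]
scene [ 82 271   9  33 127] [697. 447.   7.]
scene [ 29 367  28  20 209] [551. 598.   7.]
```

View pics/comp.png

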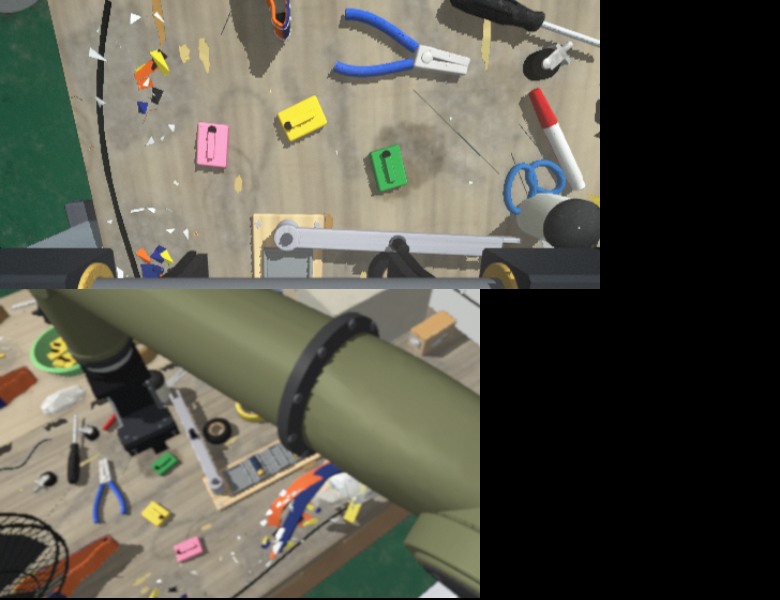

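The composite shows lamp A (yellow, button up) at (303,118), between the pink one (212,145) and the green one (389,168). The blue blob at the top is an orange and blue wrapper, so there is no second cell. I go for lamp A.

Emit:
jog_arm:
  targets:
    - [[0, 0, -8], [1, 1, 4], 8.7]
    - [[0, 0, -17], [2, 2, 8], 8.7]
    - [[0, 0, -25.5], [3.3, 2.7, 12], 8.7]
    - [[0, 0, -25.5], [3.3, 2.7, 16.5], 8.7]
    - [[0, 0, -25.5], [3.3, 2.7, 16.5], 8.7]
    - [[0, 0, -25.5], [3.3, 2.7, 16.5], 8.7]
    - [[0, 0, -25.5], [3.3, 2.7, 16.5], 8.7]

```text
t: 29.15
tcp_pos: [620.3, 311.5, 118.5]
eef_rot: [1.778, 2.588, 0.006]
wrist_force: [0.1, -1.0, -0.3]
width: 87.0
finger_force: 0.0
```

```bash
python3 - <<'E'
from look import *
im,c,S=shot("l16")
for z in (14,16): print(quad(im,c,yellow(im),z,(180,20,400,230)))
q,_=quad(im,c,yellow(im),16,(180,20,400,230)); print(rel(S,(q[0],q[1],7),q[4]))
E
```

```text
tcp [620.1 311.4 118.2] qd 0.011
(array([601.4, 358.9,  48.4,  33.9,  21. ]), [245, 119, 63, 45, 2605])
(array([601.3, 359. ,  48. ,  33.7,  21. ]), [245, 119, 63, 45, 2605])
(array([ 5.1 , -0.09, 11.12]), array([ 0.2, -0. ,  0. ]))
```

Emit:
jog_arm:
  targets:
    - [[0, 0, 0], [3, -0.1, 3], 8.7]
    - [[0, 0, 0], [5.1, -0.1, 7], 8.7]
    - [[0, 0, 0], [5.1, -0.1, 10], 8.7]
    - [[0, 0, 0], [5.1, -0.1, 11.1], 8.7]
    - [[0, 0, 0], [5.1, -0.1, 11.1], 8.7]
    - [[0, 0, 0], [5.1, -0.1, 11.1], 4]
    - [[0, 0, 0], [5.1, -0.1, 11.1], 4]
    - [[0, 0, 0], [5.1, -0.1, 11.1], 4]
    - [[0, 0, 0], [5.1, -0.1, 11.1], 4]
    - [[0, 0, 0], [5.1, -0.1, 11.1], 4]
    - [[0, 0, 0], [5.1, -0.1, 7], 4]
    - [[0, 0, 0], [5.1, -0.1, 2], 4]

```text
t: 30.75
tcp_pos: [598.5, 357.9, 95.1]
eef_rot: [-1.778, -2.589, 0.005]
wrist_force: [0.9, 0.8, -0.4]
width: 49.6
finger_force: 20.0
```

```bash
python3 - <<'E'
from look import *
S=telemetry.sense();print(S["tcp_pos"],S["width"],S["finger_force"])
print(rel(S,(566.7,178.8,60),-4.65))
E
```

```text
[598.46873011 357.85674925  95.09846062] 49.56660645302626 19.999769926071167
(array([-15.57,  -9.38,   3.55]), array([-0.2,  0.1, 25.7]))
```

Emit:
jog_arm:
  targets:
    - [[0, 0, 0], [-2, -1, -2], 4]
    - [[0, 0, 6], [-6, -3, -2], 4]
    - [[0, 0, 12], [-10, -6, -2], 4]
    - [[0, 0, 18], [-14, -8, -2], 4]
    - [[0, 0, 25.7], [-15.5, -9.3, 0], 4]
    - [[0, 0, 25.7], [-15.5, -9.3, 3], 4]
    - [[0, 0, 25.7], [-15.5, -9.3, 3.7], 4]
    - [[0, 0, 25.7], [-15.5, -9.3, 3.7], 4]
    - [[0, 0, 25.7], [-15.5, -9.3, 3.7], 4]

```text
t: 31.88
tcp_pos: [569.2, 180.8, 59.6]
eef_rot: [2.309, 2.129, 0.003]
wrist_force: [0.3, -0.4, 0.1]
width: 50.2
finger_force: 20.0
```

```bash
python3 - <<'E'
from look import *
im,c,S=shot("l17"); print(S["width"],S["finger_force"]); T=S["tcp_pos"][:2]
print(rel(S,(567.2,179.3,20),-4.65))
a=np.radians(-4.65); ex=np.array([np.cos(a),np.sin(a)]);ey=np.array([-np.sin(a),np.cos(a)])
f=lambda u,v,z:np.round([(pw(c,u,v,z)[:2]-T)@ex,(pw(c,u,v,z)[:2]-T)@ey],1)
m=yellow(im); ys,xs=np.where(m[150:262,200:360]); ys+=150;xs+=200; print("lamp rows",ys.min(),"cols",xs.min(),xs.max())
print("front edge bottom",f(277,ys.min(),S["tcp_pos"][2]-7),"LR",f(xs.min(),ys.min()+8,S["tcp_pos"][2]-3),f(xs.max(),ys.min()+8,S["tcp_pos"][2]-3))
print("expect nest far outer row",wp(c,[*(T+24.5*ey),14]),"L/R",wp(c,[*(T-32*ex+15*ey),14]),wp(c,[*(T+32*ex+15*ey),14]))
g=im.astype(int).sum(2); print("col 270",[(v,int(g[v,270])) for v in range(160,ys.min()+3)])
v=ys.min()-8; print("row",v,[(u,int(g[v,u])) for u in list(range(205,240))+list(range(310,345))])
E
```

```text
tcp [569.2 180.8  59.7] qd 0.002
49.87795909925942 19.999862015247345
(array([-0.17, -0.2 ,  3.97]), array([ 0.1, -0.1,  0. ]))
lamp rows 221 cols 228 327
front edge bottom [ 0.5 15.4] LR [-25.   12.3] [26.5 12.2]
expect nest far outer row (np.float64(276.227947208003), np.float64(189.56456237311457)) L/R (np.float64(226.36776563308206), np.float64(204.1358191638604)) (np.float64(326.11965679367637), np.float64(204.05573170935727))
col 270 [(160, 356), (161, 349), (162, 345), (163, 351), (164, 343), (165, 346), (166, 343), (167, 345), (168, 333), (169, 336), (170, 338), (171, 337), (172, 334), (173, 338), (174, 327), (175, 314), (176, 315), (177, 369), (178, 367), (179, 363), (180, 366), (181, 366), (182, 369), (183, 475), (184, 612), (185, 610), (186, 606), (187, 614), (188, 603), (189, 574), (190, 502), (191, 370), (192, 322), (193, 282), (194, 286), (195, 297), (196, 312), (197, 321), (198, 326), (199, 301), (200, 305), (201, 294), (202, 301), (203, 302), (204, 313), (205, 305), (206, 313), (207, 304), (208, 318), (209, 308), (210, 311), (211, 317), (212, 395), (213, 502), (214, 5
[... 261 characters left out ...]
58), (217, 664), (218, 662), (219, 655), (220, 654), (221, 658), (222, 659), (223, 648), (224, 590), (225, 398), (226, 384), (227, 321), (228, 362), (229, 436), (230, 478), (231, 514), (232, 527), (233, 516), (234, 491), (235, 365), (236, 309), (237, 309), (238, 305), (239, 307), (310, 397), (311, 396), (312, 394), (313, 396), (314, 398), (315, 320), (316, 320), (317, 275), (318, 308), (319, 381), (320, 438), (321, 491), (322, 513), (323, 526), (324, 406), (325, 364), (326, 384), (327, 381), (328, 379), (329, 391), (330, 386), (331, 393), (332, 388), (333, 384), (334, 370), (335, 368), (336, 363), (337, 369), (338, 363), (339, 366), (340, 352), (341, 350), (342, 350), (343, 302), (344, 300)]
```

Emit:
jog_arm:
  targets:
    - [[0, 0, 0], [-0.15, -0.2, 1.5], 4]
    - [[0, 0, 0], [-0.15, -0.2, 2.8], 4]
    - [[0, 0, 0], [-0.15, -0.2, 3.3], 4]
    - [[0, 0, 0], [-0.15, -0.2, 3.3], 4]
    - [[0, 0, 0], [-0.15, -0.2, 3.3], 4]

```text
t: 32.6
tcp_pos: [566.6, 178.9, 25.8]
eef_rot: [2.31, 2.129, 0.001]
wrist_force: [-0.1, -0.2, -0.5]
width: 49.7
finger_force: 20.0
```

Matches the target (567,179). I lower, release and retreat.

Emit:
jog_arm:
  targets:
    - [[0, 0, 0], [0, 0, 0.3], 4]
    - [[0, 0, 0], [0, 0, 0.6], 4]
    - [[0, 0, 0], [0, 0, 0.6], 4]
    - [[0, 0, 0], [0, 0, 0.6], 5.6]
    - [[0, 0, 0], [0, 0, 0.6], 6]
    - [[0, 0, 0], [0, 0, 0.6], 6]
    - [[0, 0, 0], [0, 0, -3], 6.5]
    - [[0, 0, 0], [-3, 0, -8], 8]
    - [[0, 0, 0], [-7, 0, -12], 8]
    - [[0, 0, 0], [-7, 0, -12], 8]
    - [[0, 0, 0], [-7, 0, -12], 8]

```text
t: 33.98
tcp_pos: [560.2, 109.9, 145.3]
eef_rot: [-2.309, -2.129, -0.001]
wrist_force: [-0.4, -0.5, -0.5]
width: 79.6
finger_force: 0.0
```

```bash
python3 - <<'E'
from look import *
im,c,S=shot("l18"); 
u,v=wp(c,(567,179,29)); print(u,v)
r=(int(u-50),max(0,int(v-50)),int(u+50),int(v+40))
for z in(17,29): print(quad(im,c,yellow(im),z,r))
# compare with reference seat view l9 (same relative pose): rim outer L/R along lamp mid row
g=im.astype(int).sum(2); vv=int(v); print("L",[(x,int(g[vv,x])) for x in range(232,256)],"R",[(x,int(g[vv,x])) for x in range(303,330)])
print("col",[(y,int(g[y,int(u)])) for y in list(range(78,104))+list(range(138,160))])
im9=cv2.imread("pics/l9.png")[:,:,::-1].astype(int).sum(2)
print("ref L",[(x,int(im9[120,x])) for x in range(232,256)],"R",[(x,int(im9[120,x])) for x in range(303,330)])
E
```

```text
tcp [559.8 110.4 144.6] qd 0.015
279.0224929282158 118.06853744413547
(array([567.6, 178.4,  50.2,  34.9,  -4.6]), [250, 97, 61, 44, 2501])
(array([567.5, 178.4,  48.2,  33.5,  -4.6]), [250, 97, 61, 44, 2501])
L [(232, 606), (233, 653), (234, 664), (235, 666), (236, 670), (237, 668), (238, 663), (239, 611), (240, 415), (241, 392), (242, 389), (243, 384), (244, 305), (245, 394), (246, 465), (247, 529), (248, 322), (249, 291), (250, 383), (251, 481), (252, 251), (253, 189), (254, 195), (255, 202)] R [(303, 569), (304, 568), (305, 565), (306, 576), (307, 575), (308, 566), (309, 565), (310, 511), (311, 464), (312, 305), (313, 301), (314, 391), (315, 477), (316, 528), (317, 534), (318, 526), (319, 637), (320, 642), (321, 638), (322, 632), (323, 625), (324, 626), (325, 622), (326, 622), (327, 623), (328, 621), (329, 617)]
col [(78, 338), (79, 359), (80, 372), (81, 366), (82, 373), (83, 372), (84, 373), (85, 372), (86, 367), (87, 371), (88, 358), (89, 319), (90, 310), (91, 327), (92, 318), (93, 293), (94, 279), (95, 300), (96, 401), (97, 535), (98, 578), (99, 576), (100, 570), (101, 568), (
[... 208 characters left out ...]
 507), (154, 505), (155, 521), (156, 519), (157, 514), (158, 517), (159, 520)]
ref L [(232, 622), (233, 636), (234, 639), (235, 632), (236, 633), (237, 390), (238, 360), (239, 347), (240, 337), (241, 305), (242, 291), (243, 393), (244, 451), (245, 418), (246, 266), (247, 250), (248, 253), (249, 311), (250, 225), (251, 175), (252, 154), (253, 173), (254, 153), (255, 168)] R [(303, 543), (304, 544), (305, 546), (306, 545), (307, 547), (308, 542), (309, 539), (310, 440), (311, 280), (312, 266), (313, 341), (314, 408), (315, 468), (316, 469), (317, 455), (318, 484), (319, 565), (320, 580), (321, 586), (322, 595), (323, 589), (324, 590), (325, 576), (326, 574), (327, 569), (328, 560), (329, 559)]
```

Lamp 2 has the same apparent size as the seated reference, with rim visible all round, so it's seated. Now I go to the handle to close the bar.

Emit:
jog_arm:
  targets:
    - [[0, 0, 0], [3, 4, -1], 5]
    - [[0, 0, 0], [6, 8, -1], 5]
    - [[0, 0, 0], [9, 11, 0], 5]
    - [[0, 0, 0], [11.2, 13.1, 1], 5]
    - [[0, 0, 0], [11.2, 13.1, 3], 5]
    - [[0, 0, 0], [11.2, 13.1, 3], 5]
    - [[0, 0, 0], [11.2, 13.1, 3], 5]

```text
t: 34.95
tcp_pos: [699.6, 209.2, 115.6]
eef_rot: [-2.311, -2.128, 0.001]
wrist_force: [-0.3, 0.8, 0.6]
width: 50.1
finger_force: 0.0
```

```bash
python3 - <<'E'
from look import *
im,c,S=shot("l19"); u,v=wp(c,(699.5,211,67)); print(u,v, rel(S,(699.5,211,48),-4.65))
d=(im.max(2)<60).astype(np.uint8); u,v=int(u),int(v)
print("\n".join("".join("#" if x else "." for x in d[y,u-34:u+34]) for y in range(v-24,v+14,2)))
E
```

```text
tcp [700.1 209.3 116.4] qd 0.01
275.3298998779382 222.312238800209 (array([ 0.16, -0.07,  6.84]), array([ 0. , -0. , -0.1]))
....................................................................
....................................................................
....................................................................
....................................................................
....................................................................
....................................................................
.................................##.................................
.................................#..................................
..............................###...................................
.............................#.###..................................
..............................##....................................
.............................##.....................................
.............................#......................................
................................................#...................
....................................................................
....................................................................
..............................###...................................
...........................#######..........########################
........................################.###########################
```

Emit:
jog_arm:
  targets:
    - [[0, 0, 0], [0.2, 0, 4], 5]
    - [[0, 0, 0], [0.2, 0, 6.8], 5]
    - [[0, 0, 0], [0.2, 0, 6.8], 5]
    - [[0, 0, 0], [0.2, 0, 6.8], 0.5]
    - [[0, 0, 0], [0.2, 0, 6.8], 0.5]
    - [[0, 0, 0], [0.2, 0, 6.8], 0.5]
    - [[0, 0, 0], [0.2, 0, 6.8], 0.5]
    - [[0, 0, 0], [0.2, 0, 6.8], 0.5]
    - [[0, 0, 0], [0.2, 0, 6.8], 0.5]
    - [[0, 0, 0], [0.2, 0, 6.8], 0.5]
  squeeze: 15

```text
t: 36.3
tcp_pos: [701.5, 211.9, 48.1]
eef_rot: [2.309, 2.128, 0.003]
wrist_force: [4.9, -0.7, -0.7]
width: 13.5
finger_force: 15.0
```

Emit:
jog_arm:
  targets:
    - [[0, 0, 0], [-1.7, -0.2, 0], 0.5]
    - [[0, 0, 0], [-3.6, -0.65, 0], 0.5]
    - [[0, 0, 0], [-5.4, -1.4, 0], 0.5]
    - [[0, 0, 0], [-7.0, -2.4, 0], 0.5]
    - [[0, 0, 0], [-8.5, -3.7, 0], 0.5]
    - [[0, 0, 0], [-9.8, -5.1, 0], 0.5]
    - [[0, 0, 0], [-10.9, -6.8, 0], 0.5]
    - [[0, 0, 0], [-11.4, -7.9, 0], 0.5]
    - [[0, 0, 0], [-11.9, -9.15, 0], 0.5]
    - [[0, 0, 0], [-11.9, -9.15, 0], 0.5]

```text
t: 37.55
tcp_pos: [598.6, 97.9, 47.8]
eef_rot: [2.312, 2.126, -0.004]
wrist_force: [1.8, -6.5, 1.4]
width: 13.4
finger_force: 15.0
```

Emit:
jog_arm:
  targets:
    - [[0, 0, 0], [0.1, -0.6, 0], 0.5]
    - [[0, 0, 0], [-0.1, -1.2, 0], 0.5]
    - [[0, 0, 0], [-0.25, -1.9, 0], 0.5]
    - [[0, 0, 0], [-0.3, -2.6, 0], 0.5]
    - [[0, 0, 0], [-0.35, -3.2, 0], 0.5]
    - [[0, 0, 0], [-0.4, -3.8, 0], 0.5]
    - [[0, 0, 0], [-0.4, -4.1, 0], 0.5]
    - [[0, 0, 0], [-0.4, -4.1, 0], 0.5]
  squeeze: 20

```text
t: 38.55
tcp_pos: [560.8, 97.4, 47.9]
eef_rot: [2.308, 2.123, 0.003]
wrist_force: [8.7, -5.7, -5.0]
width: 13.3
finger_force: 20.0
```

Emit:
jog_arm:
  targets:
    - [[0, 0, 0], [0, -0.2, 0], 0.5]
    - [[0, 0, 0], [0, -0.4, 0], 0.5]
    - [[0, 0, 0], [0, -0.4, 0], 0.5]

```text
t: 38.92
tcp_pos: [560.7, 97.3, 48.1]
eef_rot: [2.303, 2.118, 0.011]
wrist_force: [19.1, -7.6, -16.4]
width: 13.1
finger_force: 20.0
```

A hard stop with no movement, so it's probably home. I release and check the fork and bolt alignment from the same pose as before.

Emit:
jog_arm:
  targets:
    - [[0, 0, 0], [0, 0.4, 0], 0.5]
    - [[0, 0, 0], [0, 0.4, 0], 4]
    - [[0, 0, 0], [0, 0.4, 0], 5]
    - [[0, 0, 0], [0, 0.4, -5], 5]
    - [[0, 0, 0], [-5, 0.2, -8], 5]
    - [[0, 0, 0], [-11, 0, -8], 5]
    - [[0, 0, 0], [-17, 0, -8], 5]
    - [[0, 0, 0], [-21.5, 0, -8], 5]
    - [[0, 0, 0], [-21.5, 0, -8], 5]
    - [[0, 0, 0], [-21.5, 0, -8], 5]
    - [[0, 0, 0], [-21.5, 0, -8], 5]

```text
t: 40.3
tcp_pos: [537.0, -111.4, 127.2]
eef_rot: [-2.306, -2.132, -0.0]
wrist_force: [-0.1, -0.1, -0.3]
width: 49.9
finger_force: 0.0
```

```bash
python3 - <<'E'
from look import *
im,c,S=shot("l20"); a=np.radians(-4.65); ex=np.array([np.cos(a),np.sin(a)]);ey=np.array([-np.sin(a),np.cos(a)])
g=cv2.cvtColor(im,cv2.COLOR_RGB2GRAY).astype(int)
cs,T=[],S["tcp_pos"][:2]
# barrel/fork geometry: sample horizontal rows, print gray for columns 255..325
u,v=wp(c,(548,-58,41)); print("bolt tip px",u,v)
for y in range(int(v)-60,int(v)+30,10): print(y," ".join(str(x) for x in g[y,258:318:2]))
d=(im.max(2)<55).astype(np.uint8); n,l,st,ce=cv2.connectedComponentsWithStats(d)
for i in range(1,n):
    if 60<st[i,4]<900 and st[i,1]<200: print("dark",st[i],ce[i],pw(c,ce[i][0],st[i,1]+3,72))
E
```

```text
tcp [ 537.  -111.6  127.3] qd 0.007
bolt tip px 285.82748007867775 138.48363464075146
78 119 118 122 125 120 120 123 193 195 198 193 200 199 201 201 204 201 197 194 203 203 203 196 131 140 151 160 171 181 187
88 116 119 124 127 121 119 126 194 198 195 197 202 201 200 200 203 202 196 191 201 206 205 195 100 101 103 106 113 118 123
98 116 118 124 128 119 119 144 202 207 208 125 117 117 117 116 115 115 119 109 174 204 206 204 111 109 109 108 119 125 121
108 119 120 123 126 125 122 148 202 203 206 124 117 116 119 118 116 115 118 99 179 204 206 206 117 115 118 111 114 152 199
118 116 120 123 122 123 122 151 201 202 203 125 176 176 202 202 195 200 206 123 189 202 204 199 199 200 199 197 195 199 200
128 119 118 125 125 121 122 119 118 120 121 120 118 118 202 201 196 197 207 213 217 212 208 202 200 199 197 195 197 199 200
138 115 119 192 106 108 108 108 107 73 74 73 76 123 169 190 191 153 110 111 109 109 109 108 112 119 199 194 197 199 200
148 117 118 123 118 117 190 231 233 234 150 140 112 135 183 211 214 196 136 130 157 227 233 235 220 187 196 196 198 199 198
158 122 127 127 74 82 192 229 234 233 147 140 109 142 190 213 214 172 136 126 164 227 233 235 166 144 197 194 198 199 203
dark [255   6  11  15 134] [260.51492537  12.74626866] [538.07395542  18.79753084  72.        ]
```

```bash
python3 - <<'E'
from look import *
c=np.load("l20.npy",allow_pickle=True)[0]; im=cv2.imread("pics/l20.png")[:,:,::-1]; S=telemetry.sense()
for y in(-80,-85,-90,-95): print(y,np.round(wp(c,(544.5,y,72)),1))
g=im.max(2).astype(int)
for y in range(150,215,3): print(y," ".join("%3d"%x for x in g[y,272:302:2]))
print(rel(S,(544.3,-88,48),-4.65))
E
```

```text
-80 [284.  175.3]
-85 [284.6 182.8]
-90 [285.1 190.2]
-95 [285.7 197.5]
150 238 238 153 144 114 140 191 218 218 198 144 128 165 234 237
153 239 238 205 141 113 141 191 217 219 196 142 128 168 236 238
156 240 239 153 143 112 145 195 219 219 180 145 125 169 235 239
159 239 238 152 142 114 144 198 218 220 178 144 126 171 235 239
162 238 238 153 141 114 147 197 219 219 141 144 123 177 232 238
165 241 238 203 141 114 152 200 220 219 166 141 125 176 235 239
168 240 239 142 143 107 152 200 219 219 160 143 124 180 235 240
171 239 238 140 142 110 156 199 218 215 145 143 118 184 234 240
174 238 238 144 142 106 158 202 219 218 127 143 114 188 235 240
177 239 238 149 142 110 157 202 219 216 133 142 114 190 236 240
180 239 239 149 141 110 160 202 219 218 144 143 115 193 234 240
183 239 238 150 142 106 163 180 205 218 133 140 115 197 236 239
186 238 238 150 141  76  57  60  62  62  89 143 113 199 236 239
189 240 240 147  62  56  62  62  63  60  64 107 117 204 236 240
192 240 239 137  59  54  58  63  64  64  64  64 117 205 236 239
195 240 219 140  55  60  66  69  72  71  76  63 115 209 237 240
198 140 132 141  56  62  67  66  68  69  68  66  95 214 237 240
201 137 131 142  62  63  61  68  65  64  62  62  86 217 236 239
204 138 132 140  74  61  61  61  64  61  63  64 127 221 238 239
207 140 132 139 140  99  68  59  61  56  77 137 127 223 238 239
210 136 130 142 140 142 140 142 138 140 141 139 141 222 238 239
213 138 126 219 132 131 220 223 135 135 135 132 141 226 237 239
(array([2.44, 0.54, 7.94]), array([-0. , -0. ,  0.1]))
```

Emit:
jog_arm:
  targets:
    - [[0, 0, 0], [-0.7, 0.55, 0], 0]
    - [[0, 0, 0], [-0.7, 0.55, 2], 0]
    - [[0, 0, 0], [-0.7, 0.55, 2], 0]
    - [[0, 0, 0], [-0.7, 0.55, 2], 0]
    - [[0, 0, 0], [-0.7, 0.55, 2], 0]
    - [[0, 0, 0], [-0.7, 0.55, 2], 0]
    - [[0, 0, 0], [-0.7, 0.55, 5], 0]
    - [[0, 0, 0], [-0.7, 0.55, 7.6], 0]
    - [[0, 0, 0], [-0.7, 0.55, 7.6], 0]
    - [[0, 0, 0], [-0.7, 0.55, 7.6], 0]

```text
t: 41.65
tcp_pos: [542.5, -121.4, 52.6]
eef_rot: [2.309, 2.128, 0.001]
wrist_force: [-1.0, -0.2, 0.1]
width: 0.3
finger_force: 0.0
```

Emit:
jog_arm:
  targets:
    - [[0, 0, 0], [0.8, 0, 0], 0]
    - [[0, 0, 0], [1.6, 0, 0], 0]
    - [[0, 0, 0], [2.4, 0, 0], 0]
    - [[0, 0, 0], [3.0, 0, 0], 0]
    - [[0, 0, 0], [3.4, 0, 0], 0]
    - [[0, 0, 0], [3.4, 0, 0], 0]

```text
t: 42.4
tcp_pos: [544.3, -86.7, 51.4]
eef_rot: [-2.309, -2.129, 0.0]
wrist_force: [0.5, -1.3, 0.5]
width: 0.5
finger_force: 0.1
```

Pushing the bolt against about 1 N of friction. I continue in small steps until the stop.

Emit:
jog_arm:
  targets:
    - [[0, 0, 0], [0.2, 0.02, 0], 0]
    - [[0, 0, 0], [0.4, 0.03, 0], 0]
    - [[0, 0, 0], [0.6, 0.05, 0], 0]
    - [[0, 0, 0], [0.6, 0.05, 0], 0]

```text
t: 42.9
tcp_pos: [544.4, -86.3, 51.6]
eef_rot: [2.311, 2.123, -0.008]
wrist_force: [-2.0, -10.4, 1.2]
width: 0.4
finger_force: 5.0
```

Emit:
jog_arm:
  targets:
    - [[0, 0, 0], [-1, 0, 0], 0]
    - [[0, 0, 0], [-2, 0, -3], 0]
    - [[0, 0, 0], [-2.6, -0.6, -7.5], 0]
    - [[0, 0, 0], [-2.6, -0.6, -7.5], 3]
    - [[0, 0, 0], [-2.6, -0.6, -7.5], 5]
    - [[0, 0, 0], [-2.6, -0.6, -7.5], 5]

```text
t: 43.65
tcp_pos: [536.7, -105.8, 125.3]
eef_rot: [-2.308, -2.129, 0.002]
wrist_force: [0.2, 0.7, -0.3]
width: 22.9
finger_force: 0.0
```

```bash
python3 - <<'E'
from look import *
im,c,S=shot("l21"); g=im.max(2).astype(int)
a=np.radians(-4.65); ey=np.array([-np.sin(a),np.cos(a)])
K=np.array([546,-70.]); u0=int(wp(c,(546,-70,50))[0]); print("u0",u0)
for y in range(80,200,3): print(y," ".join("%3d"%x for x in g[y,u0-16:u0+18:2]), round(pw(c,u0,y,41)[1],1), round(pw(c,u0,y,72)[1],1))
E
```

```text
tcp [ 536.7 -106.1  125.4] qd 0.003
u0 285
80 138 135 205 209 210 209 216 213 210 213 214 212 210 208 218 215 219 -12.6 -16.0
83 138 134 206 208 208 207 217 210 211 213 215 214 209 205 216 216 219 -14.6 -17.7
86 136 134 207 211 210 208 214 212 211 216 215 214 211 203 215 218 218 -16.5 -19.5
89 138 134 207 209 210 209 214 211 210 217 218 215 209 206 213 218 215 -18.5 -21.2
92 136 134 208 209 211 210 218 210 213 215 217 214 209 204 214 217 219 -20.5 -22.9
95 137 136 209 209 211 210 217 211 212 216 215 213 210 206 214 219 214 -22.5 -24.7
98 137 138 207 209 212 210 215 211 212 216 216 211 207 208 216 219 216 -24.5 -26.4
101 138 148 207 208 191 170 174 171 170 179 177 174 175 173 184 210 208 -26.5 -28.2
104 137 158 215 220 221 132 123 124 124 125 123 121 125 113 181 218 220 -28.5 -29.9
107 140 160 214 219 219 142 137 135 135 135 130 131 137 121 182 219 219 -30.6 -31.7
110 140 156 214 218 220 141 134 152 191 226 232 211 138 120 185 217 219 -32.6 -33.5
113 140 160 214 217 219 139 178 129 179 223 225 218 138 114 186 218 218 -34.6 -35.3
116 135 157 213 218 221 139 127 130 182 224 224 219 133 
[... 1595 characters left out ...]
  69 177 240 242 -77.5 -72.7
176 138 148 147 138 138 147  69  70  72  69  71  71  69 100 180 239 242 -79.7 -74.7
179 139 149 146 136 135 146 119  93 111  77  92  96 145 126 182 239 242 -82.0 -76.7
182 138 149 144 137 139 146 130 115 196 215 211 143 144 124 187 238 244 -84.3 -78.7
185 136 145 146 138 136 144 146 144 147 144 147 144 148 115 189 241 242 -86.5 -80.6
188 138 148 147 139 136 145 147 148 143 148 144 146 147 118 195 239 243 -88.8 -82.6
191 137 143 146 194 239 241 242 241 240 224 145 143 145 117 196 239 243 -91.1 -84.6
194 136 148 145 239 240 242 241 241 241 159 147 146 145 117 200 240 242 -93.4 -86.7
197 135 194 201 243 240 241 240 240 241 146 145 145 148 117 205 239 244 -95.7 -88.7
```

The bolt tip is now 16 mm deep in the 22 mm slot, about 10 mm further in than at the start, and it stopped hard at 10 N. The bar is shut and the arm is clear, so I hand in.

```bash
python3 -c "
from station import bot; print(bot.finish_job())"
```

```text
the job is handed in; nothing more can be done
None
```

I handed the job in at about 44 s: both yellow lamps and the one AA cell I found are in nests of their own shape. The bar is shut past its catch and the bolt is pushed home against a hard stop; the bar and bolt checks were by force and camera measurement, and I got no verdict back.

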